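# Load the sloping tube cradle and zero its turns counter

## Robot

A 7-joint arm with a two-finger parallel gripper is mounted at the origin on a cart in front of the work surface, level with it; the furniture and walls round the work are solid. World frame = base frame: x ahead of the robot, y to its left, z up, the work surface at z = 0. Lengths are in m, angles in rad, forces in N, time in s.
With the tool pointing down it reaches from about 0.4 to 0.875 m from the base axis. Payload 4.4 kg.
Tool frame: the origin (TCP) lies on the centre line of the jaws, within the pads' length; the fingertips stand robot.nose_length ahead of it and the grasp point (between the pads) is the TCP (robot.nose_length is the distance from the TCP to the fingertips, in m); z points along the fingers, y is the line along which they close (so a half turn about z gives the same grasp; the last joint's range is limited). The gripper opens to 85 mm and grips with 20 to 120 N. Pads are 22 mm wide; open, the fingers measure 114 mm over their backs; the gripper's body (76 mm by 85 mm) begins 54 mm behind the grasp point. The pads swing forward as they close: fully open they stand 13 mm farther back than shut.
Start: joints at [-1.183, 0.628, 0.038, 1.517, -0.027, 0.996, -0.02], TCP at [0.285, 0.584, 0.25] pointing down, gripper open.
Joint ranges: [-3.06, 3.06], [-0.37, 2.12], [-1.25, 1.32], [0.18, 2.47], [-1.1, 4.24], [0.23, 1.98], [-2.94, 2.94]. Speed limits (rad/s): [2.57, 2.57, 3.14, 3.14, 3.14, 3.14, 3.14].

## Interface

Orientations are given as [roll, pitch, yaw] about the fixed x, y, z axes, in that order (R = Rz(yaw) Ry(pitch) Rx(roll)).
In Python, from rig import robot gives the robot as it stands. The module is installed in compiled form; this text tells all that it offers.
- The arm moves only by the tool step_arm, never from a script. Its argument "deltas" is a list of rows, each a list of 7 numbers: the shift along the tool's x, y, z in mm, then the turn, a rotation vector about the tool's x, y, z in rad, then the opening, from -1 (shut) to 1 (fully open). A call has 1 to 12 rows; each row is the pose to reach, as a shift and turn from the pose commanded when the call began, along the tool's axes at that moment; what a row does not reach only later rows make up. A row lasts 1/10 s, in which the tool goes at most 50 mm and 8.59 degrees, less where a joint would pass 70% of its speed; a pose out of reach is approached as far as the arm can. A call with a gripper value outside its range is refused whole. The fingers move at their own pace and stop on an object; the grip force is fixed at half the most. Time passes only in rows, so rows that repeat a pose let the fingers close. It gives the time, the measured TCP pose, the force, the opening and the grip force at its end, in the units of the state.
- robot.read_state(): the state, without advancing time (a new reading comes with each control period).
- robot.read_camera(name): name is "scene" or "top" or "wrist"; returns the picture (400x640x3 uint8, blue, green, red); there is no depth.
- robot.camera_params(name): a dict with "K" (3x3 intrinsics, pixels), "R" (3x3) and "t" (3): a world point X has camera coordinates R X + t. Camera axes: x right, y down, z forward; pixel columns grow to the right and rows downward; lengths in m; the calibration is good to about 2 mm. A picture is of the moment at which its call begins: read the wrist's pose just before it. camera_params takes no time and is no camera call; for the wrist camera it gives the pose at the moment of the call.
- robot.hand_in(): hands the job in; it is judged then, once.
Trained networks look in the newest picture that a camera, given by its name, has taken for a name from the list of things; names that differ only in an ending like _2 or _b are one class to them, and where a whole thing is asked for, a point or a joint stands for the part that bears it (a point fixed in the world has none). Each returns a list of dicts, best first, with "conf" (0 to 1); they miss things now and then, are a little off and sometimes report something else, mostly with a low value. They report only what shows in the picture. A call takes as long as a camera call. They do not tell look-alikes from the thing itself.
- robot.silhouettes(camera, query): "pixels" (400x640 bool, what is visible of it) and "bbox" ([left, top, right, bottom] in pixels, round what is visible of it).
The state is a dict: "t": time; "joint_pos": joint angles; "joint_vel": joint speeds; "tau": joint torques, N m; "eef_pos": TCP position; "tool_rot": TCP orientation; "ft_force": force on the tool from outside, world axes, zero at the start; "wrist_torque": the same for the moment, N m; "finger_gap": finger opening in m; "gripper_force": force on a finger pad.
Only numpy, scipy, OpenCV 4.12 (cv2) and the standard library are available. Lean on these libraries where they do the work, as an engineer would, in place of code of your own. Each camera call takes 0.05 s, during which the arm holds its last target. There are 200 camera calls.

## Task

Get the tube tumbler ready for its next run: move the three capped tubes from the grey tray into the three cells of the sloping cradle, one per cell, cap uphill, each pushed against its orange spring plate and lowered until it lies fully down in both white rests and stays clamped between the plate and the blue end stop. Turn the reset knob of the turns counter counter-clockwise all the way back to its zero stop. Let go of everything, and do not push the loose things standing round about (timer, small beaker, bung, blue cap) out of their places.

Things in the scene. Friction and masses are not known exactly. Their poses are not given: they have to be found in the camera images.
- tray: Grey fixed tray on the bench, 130 x 255 x 4 mm, origin at the centre of its underside; x along the lying tubes, y across them. At y = -85, 0 and +85 mm it carries a lane of two white V-shaped rests (9 mm long, at x = -30 and +30 mm, up to 27 mm high); between the rests a lane is open for the fingers.
- tube_1: Loose clear 50 ml tube 1 of 3 (all alike) with a blue screw cap, 60 g (+-30 %), 118 mm long; body 29 mm across with a short conical tip, cap 34 mm across and 14 mm long. Origin at the point of the tip; its z axis runs along the tube from tip to cap. It starts lying level in a lane of the tray with its axis 32 mm above the bench, cap away from the robot.
- tube_2: Loose clear 50 ml tube 2 of 3 (all alike) with a blue screw cap, 60 g (+-30 %), 118 mm long; body 29 mm across with a short conical tip, cap 34 mm across and 14 mm long. Origin at the point of the tip; its z axis runs along the tube from tip to cap. It starts lying level in a lane of the tray with its axis 32 mm above the bench, cap away from the robot.
- tube_3: Loose clear 50 ml tube 3 of 3 (all alike) with a blue screw cap, 60 g (+-30 %), 118 mm long; body 29 mm across with a short conical tip, cap 34 mm across and 14 mm long. Origin at the point of the tip; its z axis runs along the tube from tip to cap. It starts lying level in a lane of the tray with its axis 32 mm above the bench, cap away from the robot.
- tube_1_mid (a point): Middle of tube 1, on its axis, 59 mm from the tip and from the cap's end: the place to grip it (across the 29 mm body).
- tube_2_mid (a point): Middle of tube 2, on its axis, 59 mm from the tip and from the cap's end: the place to grip it (across the 29 mm body).
- tube_3_mid (a point): Middle of tube 3, on its axis, 59 mm from the tip and from the cap's end: the place to grip it (across the 29 mm body).
- cradle: Fixed cradle, about 175 x 262 mm, about 180 mm high with its fittings, origin at the centre of its underside. Its deck slopes up by 30 degrees away from the robot (along the cradle's +x) and carries three cells side by side, 90 mm apart along y.
- cell_a: Cell a (leftmost, +y). Origin: where a seated tube's middle comes. x: uphill along the tube, 30 degrees above level; z: out of the deck, leaning 30 degrees to the robot; y across. Deck at z = -38 mm; two white V rests (9 mm long) at x = +-30 mm hold the body, fingers fit between. Uphill a blue end stop, 40 mm wide: face at x = +59.5 mm, top at z = 0, behind the cap. Downhill a spring plate.
- cell_b: Cell b (middle). Origin: where a seated tube's middle comes. x: uphill along the tube, 30 degrees above level; z: out of the deck, leaning 30 degrees to the robot; y across. Deck at z = -38 mm; two white V rests (9 mm long) at x = +-30 mm hold the body, fingers fit between. Uphill a blue end stop, 40 mm wide: face at x = +59.5 mm, top at z = 0, behind the cap. Downhill a spring plate.
- cell_c: Cell c (rightmost, -y). Origin: where a seated tube's middle comes. x: uphill along the tube, 30 degrees above level; z: out of the deck, leaning 30 degrees to the robot; y across. Deck at z = -38 mm; two white V rests (9 mm long) at x = +-30 mm hold the body, fingers fit between. Uphill a blue end stop, 40 mm wide: face at x = +59.5 mm, top at z = 0, behind the cap. Downhill a spring plate.
- plate_a (a joint): Slick orange spring plate of cell a, 32 mm wide, up to cell z = +35 mm, leaning 8 degrees uphill over the tip. m moved downhill: 0 free (face at cell x = -52 mm at z = 0, -48.5 at z = 24), up to 0.026; spring 0.22 N per mm; 0.007 (1.6 N) with a tube seated. Hold a tube parallel to x, 24 mm above its seat (cap clears the stop), push it downhill to x = -4 to -8 mm (3 to 4 N), then lower.
- plate_b (a joint): Slick orange spring plate of cell b, 32 mm wide, up to cell z = +35 mm, leaning 8 degrees uphill over the tip. m moved downhill: 0 free (face at cell x = -52 mm at z = 0, -48.5 at z = 24), up to 0.026; spring 0.22 N per mm; 0.007 (1.6 N) with a tube seated. Hold a tube parallel to x, 24 mm above its seat (cap clears the stop), push it downhill to x = -4 to -8 mm (3 to 4 N), then lower.
- plate_c (a joint): Slick orange spring plate of cell c, 32 mm wide, up to cell z = +35 mm, leaning 8 degrees uphill over the tip. m moved downhill: 0 free (face at cell x = -52 mm at z = 0, -48.5 at z = 24), up to 0.026; spring 0.22 N per mm; 0.007 (1.6 N) with a tube seated. Hold a tube parallel to x, 24 mm above its seat (cap clears the stop), push it downhill to x = -4 to -8 mm (3 to 4 N), then lower.
- counter: Fixed grey turns counter, 110 x 110 x 45 mm, origin at the centre of its underside, x away from the robot at yaw 0; a red zero mark on its top at the -x edge, the knob on its top in the middle.
- reset_knob (a joint): Angle of the reset knob in rad: 0 at the zero stop (white line on the knob at the red mark), growing clockwise seen from above; starts at 1.8 to 2.6, so turning it home (counter-clockwise) needs more than one comfortable grasp. It stays where left; turning takes about 0.05 N m, and it stops hard at 0.
- reset_knob_grip (a point): Point on the knob's vertical axis, 82 mm above the bench, where to grip it from above. The knob is a black upright bar, 57 mm long, 14 mm thick, from 59 to 89 mm above the bench (on a disc 60 mm across); point x lies along the bar (along the counter's x at joint value 0).
- lab_timer: Bystander: white timer, 26 x 66 x 60 mm, origin under its centre.
- beaker_2: Bystander: small glass beaker, 49 mm across, 59 mm high, origin under its centre.
- rubber_bung: Bystander: reddish rubber bung, 35 mm across, 28 mm high, origin under its centre.
- blue_cap: Bystander: blue screw cap lying on the bench, 34 mm across, 14 mm high, origin under its centre.
There are look-alikes about, which are no part of the job. Leave any yellow look-alike of the tube_1 alone.

How it is judged:
By the outcome, as a careful person would: the job done as asked, in the order asked, and still so for the second after the job is handed in, with the robot touching nothing.
It also fails if it takes over 72 s, if anything falls off the work surface, if the arm or the gripper's body presses on something with over 40 N, if the wrist force passes 120 N, or if a joint passes its speed limit or range.

## Working session

There is one attempt and no reset: what is moved stays moved. The work goes in short steps, Python scripts to look and compute and a tool call to move; the robot and the scene stay as the last step left them, time stands still between calls to the robot, and variables do not carry over. Pictures are saved under pics/ and viewed, at most 10 in all, crops included, and the job is handed in when it is done.

Besides the shell and the picture viewer there is one more tool, called after "Emit:" as name(argument=value, ...), one argument or row to a line, values as JSON. step_arm: Moves the arm, as the interface text tells. Its arguments: {"type":"object","properties":{"deltas":{"type":"array"}},"required":["deltas"]}

```bash
mkdir -p pics
python3 - <<'E'
from rig import robot
import cv2,numpy as np
s=robot.read_state(); print(s['t'],s['eef_pos'],s['tool_rot'],s['finger_gap'],robot.nose_length)
a=robot.read_camera('scene');b=robot.read_camera('top')
cv2.imwrite('pics/scene.png',a);cv2.imwrite('pics/top.png',b)
for n in('scene','top'):
  p=robot.camera_params(n);print(n,(-p['R'].T@p['t']).round(3),p['K'].round(1).tolist(),p['R'].round(3).tolist())
E
```

```text
0.0 [0.28467837 0.58368089 0.24938918] [-3.13968997e+00  1.41825718e-05  2.68780791e+00] 0.08542912229860694 0.019
scene [-0.121 -0.466  1.089] [[415.2, 0.0, 323.8], [0.0, 415.2, 204.3], [0.0, 0.0, 1.0]] [[0.609, -0.793, -0.012], [-0.614, -0.461, -0.641], [0.503, 0.398, -0.767]]
top [0.455 0.058 1.463] [[367.9, 0.0, 311.9], [0.0, 367.9, 193.8], [0.0, 0.0, 1.0]] [[-0.018, -1.0, -0.002], [-0.999, 0.018, -0.037], [0.037, 0.001, -0.999]]
```

View pics/scene.png

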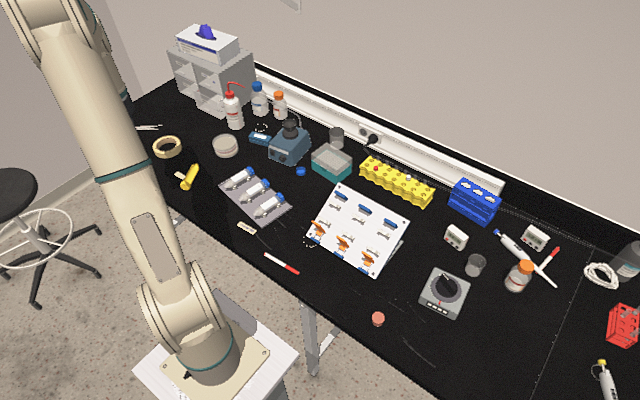

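View pics/top.png

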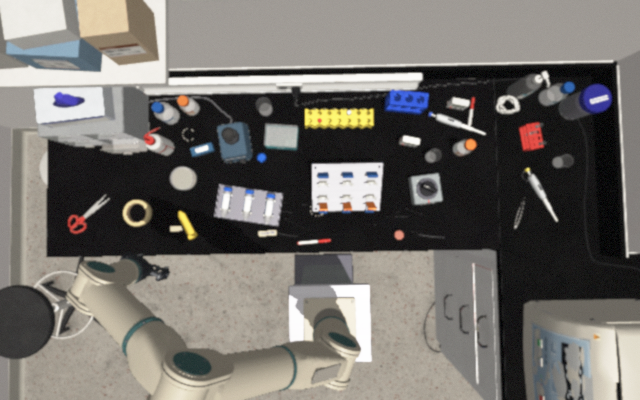

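```bash
cat > h.py <<'E'
from rig import robot
import cv2,numpy as np
from scipy.spatial.transform import Rotation as Ro
def ray(p,u,v,z):
    d=p['R'].T@np.linalg.solve(p['K'],[u,v,1.]);c=-p['R'].T@p['t']
    return c+d*(z-c[2])/d[2]
def proj(p,X):
    q=(p['R']@np.atleast_2d(X).T).T+p['t'];q=q@p['K'].T
    return q[:,:2]/q[:,2:]
def pose():
    s=robot.read_state();return np.array(s['eef_pos']),Ro.from_euler('xyz',s['tool_rot'])
def delta(P,R):
    """shift mm, rotvec in present tool frame to reach P,R"""
    p,r=pose();return (r.inv().apply(P-p)*1000).round(1),(r.inv()*R).as_rotvec().round(3)
E
python3 - <<'E'
from h import *
for n in('top','scene'):
  robot.read_camera(n);p=robot.camera_params(n)
  for q,z in(('tube_1',.032),('tray',.004),('cradle',.1),('counter',.045),('reset_knob',.075),('lab_timer',.03),('beaker_2',.03),('rubber_bung',.014),('blue_cap',.007)):
    for d in robot.silhouettes(n,q)[:7]:
      if d['conf']<.3: continue
      ys,xs=np.nonzero(d['pixels']);r=cv2.minAreaRect(np.c_[xs,ys].astype(np.float32))
      print(n,q,round(d['conf'],2),len(xs),d['bbox'],'rect',np.round(r[0]),np.round(r[1]),round(r[2]),'w',ray(p,*r[0],z).round(3)[:2])
E
```

```text
top tube_1 0.72 246 [262.3, 190.5, 278.2, 223.5] rect [268. 208.] [ 9. 30.] 8 w [0.455 0.231]
top tube_1 0.63 213 [175.8, 209.9, 197.5, 241.1] rect [186. 224.] [30.  8.] 60 w [0.399 0.552]
top tube_1 0.49 211 [241.6, 189.4, 255.7, 218.9] rect [247. 204.] [ 7. 29.] 8 w [0.474 0.314]
top tube_1 0.49 174 [222.3, 186.7, 233.0, 215.0] rect [225. 201.] [ 7. 29.] 8 w [0.486 0.397]
top tray 0.96 1452 [212.2, 184.1, 283.2, 222.9] rect [248. 204.] [64. 34.] 9 w [0.473 0.315]
top cradle 0.71 3238 [315.0, 163.5, 382.0, 214.5] rect [346. 188.] [49. 69.] 90 w [ 0.527 -0.069]
top reset_knob 0.73 170 [421.3, 182.4, 436.7, 194.3] rect [427. 188.] [14. 14.] 63 w [ 0.522 -0.376]
top reset_knob 0.3 54 [254.8, 151.5, 268.8, 165.5] rect [261. 157.] [8. 7.] 45 w [0.651 0.251]
top lab_timer 0.73 176 [224.3, 188.8, 230.9, 214.5] rect [225. 201.] [ 7. 28.] 11 w [0.485 0.399]
top lab_timer 0.71 186 [396.9, 134.9, 421.8, 149.2] rect [409. 141.] [20. 11.] 8 w [ 0.707 -0.325]
top lab_timer 0.66 267 [316.8, 172.8, 329.1, 212.5] rect [322. 192.] [40. 10.] 90 w [0.515 0.02 ]
top beaker_2 0.53 174 [423.4, 149.5, 437.
[... 935 characters left out ...]
cradle 0.92 5463 [308.6, 183.1, 409.4, 279.1] rect [358. 230.] [87. 68.] 32 w [ 0.511 -0.095]
scene cradle 0.59 301 [251.9, 193.2, 284.9, 218.4] rect [267. 205.] [10. 35.] 58 w [0.421 0.186]
scene counter 0.7 1610 [417.5, 267.5, 467.9, 317.3] rect [444. 293.] [42. 40.] 27 w [ 0.509 -0.385]
scene reset_knob 0.83 377 [437.8, 273.4, 458.7, 299.8] rect [446. 287.] [23. 19.] 41 w [ 0.51  -0.384]
scene lab_timer 0.94 384 [445.0, 223.2, 468.8, 249.1] rect [455. 237.] [24. 17.] 39 w [ 0.713 -0.323]
scene beaker_2 0.93 344 [462.6, 255.7, 486.7, 276.8] rect [474. 265.] [17. 23.] 27 w [ 0.655 -0.412]
scene rubber_bung 0.66 130 [371.6, 313.2, 384.5, 328.3] rect [378. 320.] [13. 11.] 90 w [ 0.346 -0.276]
```

Run:
```python
from h import *
p,r=pose();c=robot.camera_params('wrist');print('cam in tool',r.inv().apply(-c['R'].T@c['t']-p).round(3),(c['R']@r.as_matrix()).round(2).tolist(),c['K'].round(0).tolist())
R=Ro.from_euler('xyz',[np.pi,0,np.radians(170)])
print(delta(np.array([.48,.315,.32]),R), delta(np.array([.40,.315,.32]),R))
```

```text
cam in tool [ 0.067  0.    -0.123] [[0.0, 1.0, 0.0], [-0.97, 0.0, -0.26], [-0.26, -0.0, 0.97]] [[328.0, 0.0, 323.0], [0.0, 328.0, 198.0], [0.0, 0.0, 1.0]]
(array([-293.4, -156.4,  -69.7]), array([ 0.   , -0.   , -0.279])) (array([-221.5, -191.5,  -69.7]), array([ 0.   , -0.   , -0.279]))
```

Emit:
step_arm(
  deltas=[
    [-45,-24,-10,0,0,-0.1,1],
    [-85,-46,-25,0,0,-0.2,1],
    [-130,-70,-40,0,0,-0.28,1],
    [-170,-92,-55,0,0,-0.28,1],
    [-210,-114,-70,0,0,-0.28,1],
    [-250,-136,-70,0,0,-0.28,1],
    [-285,-155,-70,0,0,-0.28,1],
    [-285,-155,-70,0,0,-0.28,1],
    [-285,-155,-70,0,0,-0.28,1],
  ],
)

```text
t: 2.0
eef_pos: [0.4737, 0.3191, 0.3204]
tool_rot: [3.141, 0.0, 2.965]
ft_force: [-1.1, 0.4, -0.4]
finger_gap: 0.0856
gripper_force: 0.0
```

Run:
```python
from h import *
p=robot.camera_params('wrist');a=robot.read_camera('wrist');cv2.imwrite('pics/w1.png',a);np.save('w1.npy',[p],allow_pickle=True)
for d in robot.silhouettes('wrist','tube_1'):
  if d['conf']<.3: continue
  ys,xs=np.nonzero(d['pixels']);r=cv2.minAreaRect(np.c_[xs,ys].astype(np.float32))
  f=cv2.boxPoints(r);o=np.argsort(f[:,1]);e=[ray(p,*f[o[:2]].mean(0),.032),ray(p,*f[o[2:]].mean(0),.032)]
  v=e[0]-e[1];print(round(d['conf'],2),np.round(r[0]),np.round(r[1]),np.round(e,3).tolist(),'L',np.linalg.norm(v).round(3),'yaw',np.degrees(np.arctan2(v[1],v[0])).round(1),'mid',np.mean(e,0).round(4))
s=robot.read_state();print(s['t'],s['joint_pos'])
```

```text
0.95 [384. 161.] [26. 96.] [[0.423, 0.404, 0.032], [0.544, 0.387, 0.032]] L 0.122 yaw 171.8 mid [0.4835 0.3957 0.032 ]
0.84 [251. 162.] [96. 26.] [[0.395, 0.242, 0.032], [0.515, 0.219, 0.032]] L 0.122 yaw 168.7 mid [0.4553 0.2305 0.032 ]
0.63 [317. 164.] [25. 96.] [[0.413, 0.324, 0.032], [0.533, 0.302, 0.032]] L 0.122 yaw 169.6 mid [0.4727 0.313  0.032 ]
0.57 [504.  67.] [96. 34.] [[0.348, 0.521, 0.032], [0.448, 0.579, 0.032]] L 0.115 yaw -149.9 mid [0.3978 0.5496 0.032 ]
2.1 [-0.63579853  0.44204738 -0.01489311  1.65003193  0.00599275  1.04955086
  0.74644527]
```

View pics/w1.png

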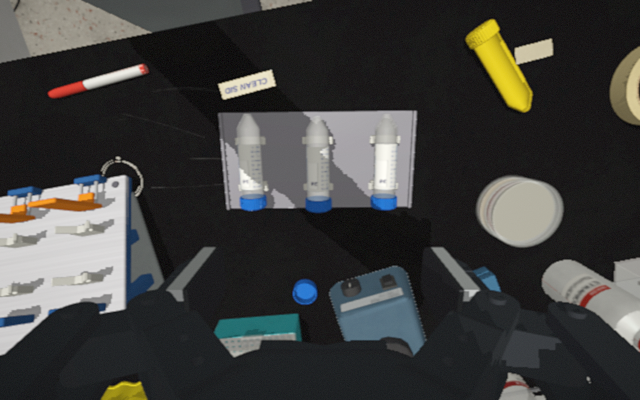

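Run:
```python
from h import *
a=cv2.imread('pics/w1.png')[100:225,205:425];cv2.imwrite('pics/crop.png',cv2.resize(a,None,fx=3,fy=3,interpolation=2))
R=Ro.from_euler('xyz',[np.pi,0,np.radians(180)])
print(delta(np.array([.54,-.07,.40]),R))
```

```text
(array([-133.7, -373.8,  -80.1]), array([ 0.001, -0.001, -0.172]))
```

View pics/crop.png

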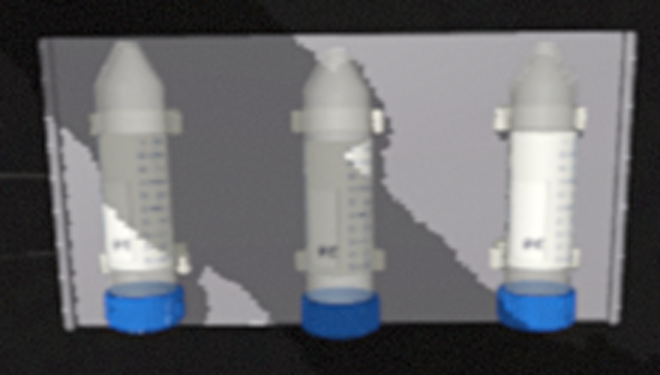

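The crop shows the three clear blue-capped tubes in white rests, at w1 pixels (251,162), (317,164) and (384,161). These are the ones to move. Look-alikes: the yellow tube at (500,67), and the blue cap on the bench at (304,292). Next I look at the cradle from near.

Emit:
step_arm(
  deltas=[
    [-15,-45,-20,0,0,-0.1,1],
    [-32,-90,-40,0,0,-0.17,1],
    [-48,-135,-60,0,0,-0.17,1],
    [-65,-180,-80,0,0,-0.17,1],
    [-82,-228,-80,0,0,-0.17,1],
    [-98,-275,-80,0,0,-0.17,1],
    [-115,-325,-80,0,0,-0.17,1],
    [-134,-374,-80,0,0,-0.17,1],
    [-134,-374,-80,0,0,-0.17,1],
    [-134,-374,-80,0,0,-0.17,1],
  ],
)

```text
t: 3.1
eef_pos: [0.5406, -0.0727, 0.4]
tool_rot: [-3.141, -0.0, 3.135]
ft_force: [-0.1, 0.6, -0.3]
finger_gap: 0.085
gripper_force: 0.0
```

Run:
```python
from h import *
import pickle
p=robot.camera_params('wrist');a=robot.read_camera('wrist');pickle.dump((p,a),open('w2.pkl','wb'));cv2.imwrite('pics/w2.png',a)
hsv=cv2.cvtColor(a,cv2.COLOR_BGR2HSV)
for n,lo,hi in(('blue',(100,120,40),(125,255,255)),('orange',(5,150,80),(20,255,255))):
  m=cv2.inRange(hsv,lo,hi);k,l,st,ce=cv2.connectedComponentsWithStats(m)
  for i in range(1,k):
    if st[i,4]>60: print(n,st[i],ce[i].round(0))
print(robot.read_state()['eef_pos'],robot.read_state()['t'])
```

```text
blue [374  81  26  10 124] [384.  84.]
blue [247  82  27  10 135] [262.  84.]
blue [311  82  26   4 101] [323.  83.]
blue [509 125  28  13 268] [522. 131.]
blue [562 136  30  14 283] [577. 143.]
blue [616 144  24  13 229] [628. 150.]
blue [378 185  35  14 416] [395. 191.]
blue [236 186  34  13 401] [253. 192.]
blue [309 186  31  13 385] [324. 192.]
blue [509 213  28  25 508] [523. 225.]
blue [207 316  29  36 661] [223. 330.]
blue [126 372  14   8  89] [133. 376.]
orange [378  85  34  27 592] [393.  98.]
orange [235  86  36  26 593] [254.  98.]
orange [310  86  28  26 563] [323.  98.]
orange [  0 250  19  30 417] [  7. 263.]
[ 0.54054913 -0.07004445  0.40001246] 3.15
```

View pics/w2.png

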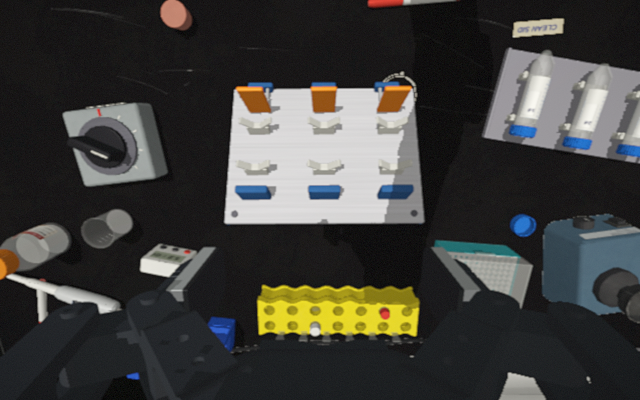

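Run:
```python
import cv2,numpy as np
a=cv2.imread('pics/w2.png')
f=lambda y,x:cv2.resize(a[y:y+46,x:x+50],None,fx=8,fy=6,interpolation=cv2.INTER_CUBIC)
t=np.vstack([np.hstack([f(78,228),f(78,370)]),np.hstack([f(160,228),f(160,370)])])
cv2.imwrite('pics/c2.png',t)
```

```text
(no output)
```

View pics/c2.png

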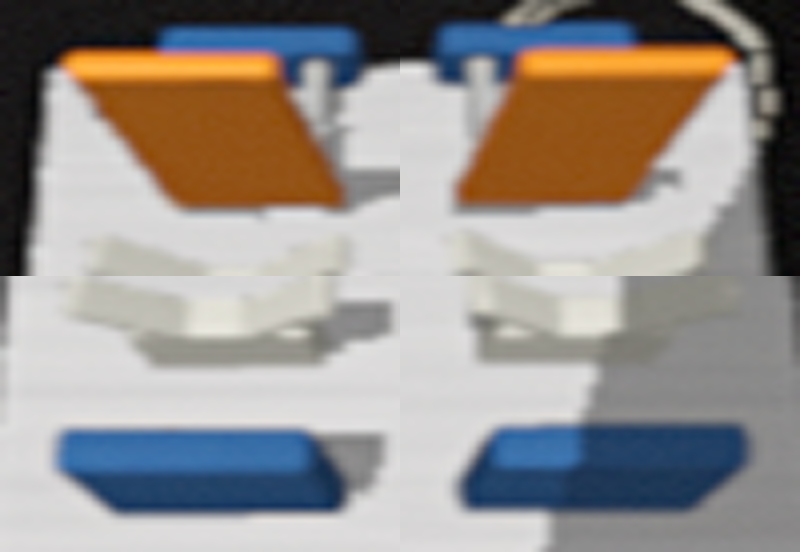

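Run:
```python
from h import *
import pickle
from scipy.optimize import least_squares
p,_=pickle.load(open('w2.pkl','rb'))
X=[];U=[]
for s,L,R,v in((-1,235.75,267,185.3),(1,381.9,413.1,184.8)):   # left image = -y
  X+=[[.0595,s*.09-.02,0],[.0595,s*.09+.02,0]];U+=[[L,v],[R,v]]
for s,L,R,v in((-1,238.6,263.2,91.3),(1,384.75,409.6,90.8)):
  X+=[[-.0471,s*.09-.016,.035],[-.0471,s*.09+.016,.035]];U+=[[L,v],[R,v]]
X=np.array(X);U=np.array(U)-.45
def T(q,x):return q[:3]+Ro.from_euler('ZY',[q[3],-np.pi/6]).apply(x)
f=lambda q:(proj(p,T(q,X))-U).ravel()
r=least_squares(f,[.52,-.07,.1,0]);print(r.x.round(4),np.degrees(r.x[3]).round(2),r.fun.reshape(-1,2).round(1).tolist())
Xb=np.array([[-.0573,s*.09+e,-.038] for s in(-1,1) for e in(-.016,.016)])
print(proj(p,T(r.x,Xb)).round(1).tolist())
for n,y in zip('abc',(.09,0,-.09)):print(n,T(r.x,[0,y,0]).round(4))
# counter outline + knob
for q in('counter','reset_knob'):
  for d in robot.silhouettes('wrist',q)[:2]:
    ys,xs=np.nonzero(d['pixels']);print(q,d['conf'],d['bbox'],[ray(p,xs.mean(),ys.mean(),z).round(3)[:2].tolist() for z in(.045,.089)])
R=Ro.from_euler('xyz',[np.pi,0,np.radians(170)])
print(delta(np.array([.4555,.2305,.12]),R))
```

```text
[ 0.509  -0.0706  0.0972 -0.0025] -0.14 [[-0.5, -0.8], [0.7, -0.9], [-0.8, -0.8], [0.4, -0.9], [-1.7, 0.9], [0.0, 0.8], [0.2, 0.8], [1.7, 0.7]]
[[250.0, 114.7], [272.2, 114.6], [375.0, 114.2], [397.3, 114.1]]
a [0.5092 0.0194 0.0972]
b [ 0.509  -0.0706  0.0972]
c [ 0.5088 -0.1606  0.0972]
counter 0.87 [61.3, 105.5, 166.0, 188.3] [[0.516, -0.372], [0.513, -0.344]]
reset_knob 0.87 [66.6, 127.5, 126.2, 167.7] [[0.521, -0.394], [0.516, -0.364]]
(array([ 84.6, 298.3, 280.7]), array([ 0.002, -0.001,  0.175]))
```

Emit:
step_arm(
  deltas=[
    [13,45,5,0,0,0.1,0.5],
    [26,94,15,0,0,0.175,0.4],
    [40,140,35,0,0,0.175,0.4],
    [54,188,65,0,0,0.175,0.4],
    [67,235,105,0,0,0.175,0.4],
    [78,270,145,0,0,0.175,0.4],
    [84,295,185,0,0,0.175,0.4],
    [84.6,298,230,0,0,0.175,0.4],
    [84.6,298,280,0,0,0.175,0.4],
    [84.6,298,280,0,0,0.175,0.4],
  ],
)

```text
t: 4.25
eef_pos: [0.4525, 0.2293, 0.1164]
tool_rot: [-3.139, -0.007, 2.969]
ft_force: [-0.1, -0.2, 0.2]
finger_gap: 0.0598
gripper_force: 0.0
```

Run:
```python
from h import *
p=robot.camera_params('wrist');a=robot.read_camera('wrist');cv2.imwrite('pics/w3.png',a)
for d in robot.silhouettes('wrist','tube_1')[:5]:
  if d['conf']<.3: continue
  ys,xs=np.nonzero(d['pixels']);print(round(d['conf'],2),d['bbox'],xs.mean().round(),ray(p,xs.mean(),ys.mean(),.032).round(3))
R=Ro.from_euler('xyz',[np.pi,0,np.radians(170)])
s=robot.read_state();print(s['t'],s['eef_pos'],s['finger_gap'],delta(np.array([.4555,.2305,.032]),R))
```

```text
0.83 [425.5, 128.4, 479.3, 294.1] 453.0 [0.461 0.315 0.032]
0.82 [297.8, 122.6, 347.0, 309.5] 323.0 [0.455 0.23  0.032]
0.66 [534.2, 123.4, 621.3, 306.9] 579.0 [0.484 0.397 0.032]
4.35 [0.45352262 0.22862078 0.11775577] 0.0595967504510059 (array([-2.1,  2.4, 85.7]), array([-0.003, -0.006,  0.001]))
```

View pics/w3.png

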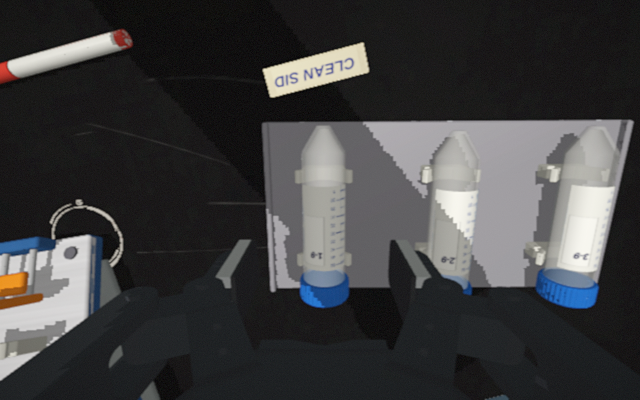

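Emit:
step_arm(
  deltas=[
    [0,0,30,0,0,0,0.4],
    [0,0,65,0,0,0,0.4],
    [0,0,88,0,0,0,0.4],
    [0,0,88,0,0,0,0.4],
    [0,0,88,0,0,0,-1],
    [0,0,88,0,0,0,-1],
    [0,0,88,0,0,0,-1],
    [0,0,88,0,0,0,-1],
    [0,0,88,0,0,0,-1],
  ],
)

```text
t: 5.25
eef_pos: [0.4583, 0.2286, 0.0345]
tool_rot: [3.138, 0.003, 2.964]
ft_force: [-0.3, 2.4, 5.1]
finger_gap: 0.027
gripper_force: 58.6
```

Run:
```python
from h import *
s=robot.read_state();print(s['t'],s['eef_pos'],s['finger_gap'],s['gripper_force'],s['ft_force'],s['tool_rot'])
```

```text
5.25 [0.45833021 0.22858783 0.03447413] 0.02702119910383617 58.63235363736749 [-0.25114308  2.39312487  5.10508002] [3.13778079 0.0032325  2.96428768]
```

```bash
cat >> h.py <<'E'
C=np.array([.509,-.0706,.0972]);YC=-.0025
RC=Ro.from_euler('ZY',[YC,-np.pi/6]);RT=RC*Ro.from_euler('y',np.pi)
CY=dict(a=.09,b=0,c=-.09)
def cell(n,x,y,z):return C+RC.apply(np.array([x,y+CY[n]*1000,z])/1000)
def incell(n,P):return RC.inv().apply(P-C)*1000-[0,CY[n]*1000,0]
E
python3 - <<'E'
from h import *
print(RT.as_matrix().round(2).tolist())
print(delta(np.array([.45,.20,.28]),Ro.from_euler('xyz',[np.pi,0,np.radians(170)])),delta(cell('c',16,0,130),RT),cell('c',16,0,130))
E
```

```text
[[-0.87, 0.0, 0.5], [0.0, 1.0, -0.0], [-0.5, 0.0, -0.87]]
(array([   2.4,  -28.7, -245.6]), array([ 0.004,  0.003, -0.003])) (array([ -68.5, -382.4, -184.5]), array([-0.042, -0.519, -0.172])) [ 0.45763157 -0.16047186  0.2177833 ]
```

Emit:
step_arm(
  deltas=[
    [0,0,-35,0,0,0,-1],
    [0,0,-80,0,0,0,-1],
    [0,-15,-125,0,0,0,-1],
    [-5,-50,-170,0,0,0,-1],
    [-15,-95,-195,-0.01,-0.13,-0.04,-1],
    [-25,-145,-195,-0.02,-0.26,-0.08,-1],
    [-35,-195,-195,-0.03,-0.38,-0.12,-1],
    [-45,-240,-190,-0.042,-0.52,-0.17,-1],
    [-55,-285,-185,-0.042,-0.52,-0.17,-1],
    [-65,-330,-185,-0.042,-0.52,-0.17,-1],
    [-68,-370,-185,-0.042,-0.52,-0.17,-1],
    [-68,-382,-185,-0.042,-0.52,-0.17,-1],
  ],
)

```text
t: 6.45
eef_pos: [0.4543, -0.0313, 0.2098]
tool_rot: [-3.074, 0.403, 3.115]
ft_force: [0.3, -0.5, -1.5]
finger_gap: 0.0267
gripper_force: 59.4
```

Emit:
step_arm(
  deltas=[
    [0,0,0,0,0,0,-1],
    [0,0,0,0,0,0,-1],
    [0,0,0,0,0,0,-1],
  ],
)

```text
t: 6.75
eef_pos: [0.4542, -0.0302, 0.2091]
tool_rot: [-3.075, 0.399, 3.113]
ft_force: [-0.3, 0.8, 0.0]
finger_gap: 0.0271
gripper_force: 59.4
```

Run:
```python
from h import *
p=robot.camera_params('wrist');P,r=pose();a=robot.read_camera('wrist');cv2.imwrite('pics/w4.png',a)
tc=lambda x,y,z:proj(p,P+r.apply(np.array([x,y,z])))[0].round(1)
print('expected tip px',tc(.059,0,0),'cone start',tc(.045,0,0))
for d in robot.silhouettes('wrist','tube_1')[:3]: print(round(d['conf'],2),d['bbox'],d['pixels'].sum())
s=robot.read_state();print(s['t'],s['eef_pos'],s['joint_pos'].round(2),s['ft_force'],incell('c',P),delta(cell('c',16,0,24),RT))
```

```text
expected tip px [320.2 132.9] cone start [320.2 170.3]
0.71 [283.4, 115.6, 358.4, 344.5] 14337
0.18 [117.7, 115.7, 201.0, 153.0] 1376
6.85 [ 0.45422085 -0.02933006  0.20890573] [ 0.33  0.36 -0.52  2.41  1.51  0.3  -0.04] [ 0.47266479 -0.76215712 -0.14009438] [  8.37148533 130.26457333 124.34711837] (array([ -22.9, -122.8,  108.1]), array([-0.077, -0.125, -0.017]))
```

View pics/w4.png

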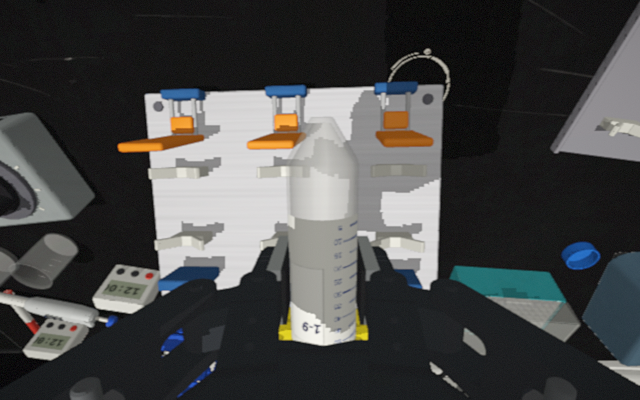

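```bash
cat > kin.py <<'E'
from h import *
from scipy.optimize import least_squares
import itertools
J=[([-1.183,.628,.038,1.517,-.027,.996,-.02],[.28468,.58368,.24939],[-3.13969,0,2.68781]),
([-0.63579853,0.44204738,-0.01489311,1.65003193,0.00599275,1.04955086,0.74644527],[.4737,.3191,.3204],[3.141,0,2.965])]
s=robot.read_state();J.append((s['joint_pos'],s['eef_pos'],s['tool_rot']))
def fk(q,k,sg):
    h,L1,L2,Lt,a,b,c,b0,t0=k;R=Ro.from_euler('z',b0);p=np.array([0,0,h])
    ax='zyzyzyz';off=[(0,0,0),(0,0,0),(a,0,L1),(-c,0,0),(0,0,L2),(b,0,0),(0,0,Lt)]
    for i in range(7):
        R=R*Ro.from_euler(ax[i],sg[i]*q[i])
        o=[(0,0,0),(0,0,L1),(a,0,0),(-c,0,L2),(0,0,0),(b,0,0),(0,0,Lt)][i]
        p=p+R.apply(o)
    return p,R*Ro.from_euler('z',t0)
def res(k,sg):
    o=[]
    for q,P,e in J:
        p,R=fk(q,k,sg);o+=list((p-P)*10)+list((R.inv()*Ro.from_euler('xyz',e)).as_rotvec())
    return o
def fit():
    best=None
    for s1,s3,s5,s7 in itertools.product([1,-1],repeat=4):
        sg=[s1,1,s3,1,s5,1,s7]
        for b0 in(0,np.pi):
          for t0 in(0,1.57,-1.57,3.1):
            r=least_squares(res,[.3,.4,.4,.25,0,0,0,b0,t0],args=(sg,),max_nfev=60)
            if best is None or r.cost<best[0]:best=(r.cost,r.x,sg)
    return best
if __name__=='__main__':
    import pickle
    b=fit();print(b[0],b[1].round(4),b[2]);print(np.round(res(b[1],b[2]),3));pickle.dump(b,open('kin.pkl','wb'))
E
time python3 kin.py
```

```text
0.0009714653032216971 [ 0.2573  0.5626  0.3671  0.2694  0.0149  0.0099  0.016  -0.0483  1.5255] [-1, 1, -1, 1, -1, 1, -1]
[ 0.024 -0.007 -0.007  0.003 -0.    -0.002 -0.021  0.02   0.008  0.
 -0.001  0.001  0.     0.001 -0.001 -0.019 -0.003  0.001]
real	0m8.447s
user	0m8.918s
sys	0m0.064s
```

```bash
cat > ik.py <<'E'
from kin import *
import pickle
_,K,SG=pickle.load(open('kin.pkl','rb'))
LO=np.array([-3.06,-.37,-1.25,.18,-1.1,.23,-2.94]);HI=np.array([3.06,2.12,1.32,2.47,4.24,1.98,2.94])
def ik(P,R,q0,w=0.):
    f=lambda q:np.r_[(fk(q,K,SG)[0]-P)*10,(R.inv()*fk(q,K,SG)[1]).as_rotvec(),w*(q-q0)]
    r=least_squares(f,np.clip(q0,LO+.01,HI-.01),bounds=(LO+.02,HI-.02),max_nfev=80);return r.x,np.abs(r.fun[:6]).max()
E
python3 - <<'E'
from ik import *
rng=np.random.default_rng(0)
for n in'abc':
 for fl in(0,1):
  R=RT*Ro.from_euler('z',np.pi*fl)
  for c in((16,0,80),(10,0,24),(0,0,0)):
   S=[]
   for _ in range(25):
    q,e=ik(cell(n,*c),R,rng.uniform(LO,HI))
    if e<2e-3:
      m=np.minimum(q-LO,HI-q)[[1,3,5]].min();S.append((m,q))
   S.sort(key=lambda t:-t[0]);print(n,fl,c,len(S),[(round(m,2),q.round(2).tolist()) for m,q in S[:2]])
E
```

```text
Traceback (most recent call last):
  File "ik.py", line 7, in ik
    r=least_squares(f,np.clip(q0,LO+.01,HI-.01),bounds=(LO+.02,HI-.02),max_nfev=80);return r.x,np.abs(r.fun[:6]).max()
ValueError: Initial guess is outside of provided bounds
```

```bash
sed -i 's/LO+.01,HI-.01/LO+.03,HI-.03/' ik.py
cat > srch.py <<'E'
from ik import *
rng=np.random.default_rng(0)
for n in'abc':
 for fl in(0,1):
  R=RT*Ro.from_euler('z',np.pi*fl)
  for c in((16,0,80),(0,0,0)):
   S=[]
   for _ in range(25):
    q,e=ik(cell(n,*c),R,rng.uniform(LO,HI))
    if e<2e-3:
      m=np.minimum(q-LO,HI-q)[1:].min();S.append((m,q))
   S.sort(key=lambda t:-t[0]);print(n,fl,c,len(S),[(round(m,2),q.round(2).tolist()) for m,q in S[:3]])
E
time python3 srch.py
```

```text
a 0 (16, 0, 80) 0 []
a 0 (0, 0, 0) 0 []
a 1 (16, 0, 80) 0 []
a 1 (0, 0, 0) 0 []
b 0 (16, 0, 80) 0 []
b 0 (0, 0, 0) 0 []
b 1 (16, 0, 80) 0 []
b 1 (0, 0, 0) 0 []
c 0 (16, 0, 80) 10 [(np.float64(0.07), [1.09, 0.74, -1.18, 2.4, 1.92, 0.57, -0.02]), (np.float64(0.07), [1.06, 0.7, -1.09, 2.4, 1.98, 0.5, -0.07]), (np.float64(0.06), [0.29, 0.47, 0.15, 2.41, 4.1, 0.36, -2.15])]
c 0 (0, 0, 0) 14 [(np.float64(0.07), [0.97, 0.93, -1.06, 2.4, 2.18, 0.71, -0.2]), (np.float64(0.07), [0.06, 0.71, 0.48, 2.4, 4.04, 0.66, -2.14]), (np.float64(0.07), [1.02, 1.01, -1.18, 2.4, 2.09, 0.82, -0.09])]
c 1 (16, 0, 80) 5 [(np.float64(0.06), [0.96, 0.61, -0.9, 2.41, 2.18, 0.37, 2.87]), (np.float64(0.06), [0.89, 0.57, -0.78, 2.41, 2.35, 0.3, 2.7]), (np.float64(0.06), [0.89, 0.56, -0.76, 2.41, 2.37, 0.3, 2.68])]
c 1 (0, 0, 0) 6 [(np.float64(0.06), [0.82, 0.79, -0.74, 2.41, 2.51, 0.51, 2.59]), (np.float64(0.06), [0.37, 0.67, -0.01, 2.41, 3.6, 0.46, 1.47]), (np.float64(0.06), [0.5, 0.67, -0.21, 2.41, 3.32, 0.42, 1.76])]
real	0m18.254s
user	0m18.728s
sys	0m0.096s
```

```bash
cat > srch2.py <<'E'
from ik import *
q0=np.array(J[1][0])
for b in(15,22,30):
  B=Ro.from_euler('y',np.radians(b))   # tool = RT * B
  for sgn in(1,-1):
   Rt=RT*Ro.from_euler('y',np.radians(sgn*b))
   print(b,sgn,'toolz',Rt.as_matrix()[:,2].round(2))
   if Rt.as_matrix()[0,2]>.45: continue
   for n in'abc':
    q=q0
    for c in((16,0,130),(16,0,80),(16,0,24),(-6,0,24),(0,0,0)):
      q,e=ik(cell(n,*c),Rt,q,.003)
      print(n,c,q.round(2).tolist(),round(e,4))
E
python3 srch2.py
```

```text
15 1 toolz [ 0.26 -0.   -0.97]
a (16, 0, 130) [-0.02, 0.33, -0.1, 2.27, 0.18, 0.29, 1.28] 0.0
a (16, 0, 80) [0.13, 0.45, -0.34, 2.27, 0.77, 0.25, 0.68] 0.0001
a (16, 0, 24) [0.16, 0.58, -0.39, 2.25, 1.27, 0.25, 0.19] 0.0001
a (-6, 0, 24) [0.16, 0.59, -0.41, 2.32, 1.57, 0.25, -0.12] 0.0
a (0, 0, 0) [0.16, 0.65, -0.41, 2.29, 1.64, 0.27, -0.17] 0.0
b (16, 0, 130) [0.31, 0.34, -0.24, 2.26, 0.15, 0.3, 1.52] 0.0
b (16, 0, 80) [0.41, 0.47, -0.42, 2.25, 0.7, 0.25, 0.96] 0.0001
b (16, 0, 24) [0.41, 0.6, -0.47, 2.24, 1.22, 0.25, 0.44] 0.0001
b (-6, 0, 24) [0.43, 0.61, -0.49, 2.3, 1.51, 0.25, 0.15] 0.0
b (0, 0, 0) [0.42, 0.66, -0.49, 2.27, 1.59, 0.26, 0.08] 0.0
c (16, 0, 130) [0.6, 0.38, -0.35, 2.2, 0.13, 0.34, 1.74] 0.0
c (16, 0, 80) [0.53, 0.48, -0.3, 2.19, 0.22, 0.25, 1.64] 0.0
c (16, 0, 24) [0.61, 0.62, -0.49, 2.17, 0.96, 0.25, 0.9] 0.0001
c (-6, 0, 24) [0.66, 0.64, -0.54, 2.23, 1.26, 0.25, 0.6] 0.0
c (0, 0, 0) [0.63, 0.68, -0.52, 2.2, 1.34, 0.25, 0.52] 0.0
15 -1 toolz [ 0.71 -0.   -0.71]
22 1 toolz [ 0.14 -0.   -0.99]
a (16, 0, 130) [-0.03, 0.36, -0.09, 2.18, 0.09, 0.46, 1.38] 0.0
a (16, 0
[... 1162 characters left out ...]
(0, 0, 0) [-0.06, 0.65, -0.04, 2.06, 0.06, 0.42, 1.42] 0.0
b (16, 0, 130) [0.15, 0.41, -0.07, 2.08, 0.05, 0.66, 1.63] 0.0
b (16, 0, 80) [0.14, 0.5, -0.06, 2.06, 0.05, 0.58, 1.61] 0.0
b (16, 0, 24) [0.12, 0.61, -0.05, 2.03, 0.06, 0.5, 1.6] 0.0
b (-6, 0, 24) [0.12, 0.61, -0.05, 2.09, 0.06, 0.44, 1.6] 0.0
b (0, 0, 0) [0.12, 0.66, -0.04, 2.05, 0.06, 0.43, 1.6] 0.0
c (16, 0, 130) [0.34, 0.44, -0.08, 2.02, 0.05, 0.69, 1.8] 0.0
c (16, 0, 80) [0.32, 0.53, -0.07, 2.01, 0.06, 0.61, 1.78] 0.0
c (16, 0, 24) [0.29, 0.63, -0.06, 1.97, 0.07, 0.54, 1.76] 0.0
c (-6, 0, 24) [0.3, 0.63, -0.05, 2.03, 0.07, 0.48, 1.77] 0.0
c (0, 0, 0) [0.29, 0.68, -0.05, 2.0, 0.07, 0.47, 1.76] 0.0
30 -1 toolz [ 0.87 -0.   -0.5 ]
```

Run:
```python
from h import *
R=Ro.from_euler('xyz',[3.1378,.0032,2.9643])
for z in(.25,.12,.0355):print(delta(np.array([.4583,.2286,z]),R))
print(delta(np.array([.4583,.05,.27]),R))
```

```text
(array([-13.4, 254.8, -56. ]), array([-0.039,  0.4  ,  0.136]))
(array([ 37.1, 262.8,  63.5]), array([-0.039,  0.4  ,  0.136]))
(array([ 70. , 267.9, 141.2]), array([-0.039,  0.4  ,  0.136]))
(array([-25.6,  75.5, -60.7]), array([-0.039,  0.4  ,  0.136]))
```

Emit:
step_arm(
  deltas=[
    [-8,30,-20,-0.01,0.1,0.03,-1],
    [-18,55,-40,-0.02,0.22,0.06,-1],
    [-25,90,-58,-0.03,0.32,0.1,-1],
    [-22,135,-58,-0.039,0.4,0.136,-1],
    [-20,180,-57,-0.039,0.4,0.136,-1],
    [-16,225,-56,-0.039,0.4,0.136,-1],
    [-13,255,-56,-0.039,0.4,0.136,-1],
    [-13,255,-56,-0.039,0.4,0.136,-1],
    [-13,255,-56,-0.039,0.4,0.136,-1],
  ],
)

```text
t: 7.75
eef_pos: [0.4554, 0.2384, 0.2502]
tool_rot: [3.13, 0.001, 2.977]
ft_force: [-1.2, -0.6, -0.6]
finger_gap: 0.0269
gripper_force: 59.5
```

Run:
```python
from h import *
R=Ro.from_euler('xyz',[3.1378,.0032,2.9643])
s=robot.read_state();print(s['t'],s['eef_pos'],s['joint_pos'].round(2))
for z in(.12,.0355):print(delta(np.array([.4583,.2286,z]),R))
```

```text
7.75 [0.45535626 0.2383576  0.25024806] [-0.01  0.52 -0.76  1.89  0.45  0.9   0.41]
(array([ -4.4, -10.7, 130.1]), array([ 0.008, -0.002,  0.012]))
(array([ -4.3, -11.6, 214.6]), array([ 0.008, -0.002,  0.012]))
```

Emit:
step_arm(
  deltas=[
    [-2,-5,20,0.008,0,0.012,-1],
    [-3,-8,60,0.008,0,0.012,-1],
    [-4,-9,105,0.008,0,0.012,-1],
    [-4,-9,130,0.008,0,0.012,-1],
    [-4,-9,130,0.008,0,0.012,-1],
    [-4,-9,130,0.008,0,0.012,-1],
  ],
)

```text
t: 8.35
eef_pos: [0.4603, 0.2195, 0.1196]
tool_rot: [-3.137, 0.002, 2.952]
ft_force: [-0.1, 0.4, -0.1]
finger_gap: 0.0268
gripper_force: 59.5
```

Run:
```python
from h import *
R=Ro.from_euler('xyz',[3.1378,.0032,2.9643])
s=robot.read_state();print(s['t'],s['eef_pos'],s['joint_pos'].round(2))
for z in(.0355,):print(delta(np.array([.4583,.2286,z]),R))
```

```text
8.35 [0.46028633 0.21954292 0.11961568] [-0.11  0.7  -0.59  2.01  0.66  0.63  0.24]
(array([ 3.8,  8.9, 84.1]), array([-0.008, -0.002, -0.012]))
```

Emit:
step_arm(
  deltas=[
    [4,9,20,-0.008,0,-0.012,-1],
    [4,9,45,-0.008,0,-0.012,-1],
    [4,9,65,-0.008,0,-0.012,-1],
    [4,9,78,-0.008,0,-0.012,-1],
    [4,9,84,-0.008,0,-0.012,-1],
    [4,9,84,-0.008,0,-0.012,-1],
    [4,9,84,-0.008,0,-0.012,-1],
  ],
)

```text
t: 9.05
eef_pos: [0.4591, 0.2275, 0.036]
tool_rot: [3.137, 0.003, 2.962]
ft_force: [1.3, -0.3, -0.1]
finger_gap: 0.0269
gripper_force: 59.5
```

Run:
```python
from h import *
s=robot.read_state();print(s['t'],s['eef_pos'],s['joint_pos'].round(2),s['ft_force'],s['joint_vel'].round(3))
```

```text
9.05 [0.45914016 0.22753505 0.03601308] [-0.22  0.82 -0.44  2.04  0.81  0.45  0.1 ] [ 1.33954581 -0.27902088 -0.11230902] [ 0.005 -0.002 -0.001  0.004  0.002 -0.002 -0.002]
```

Emit:
step_arm(
  deltas=[
    [0,0,1.5,0,0,0,0.4],
    [0,0,1.5,0,0,0,0.4],
    [0,0,1.5,0,0,0,0.4],
    [0,0,-25,0,0,0,0.4],
    [-10,0,-60,0,0.13,0,0.4],
    [-20,0,-66,0,0.26,0,0.4],
    [-26,0,-64,0,0.39,0,0.4],
    [-26,0,-61,0,0.436,0,0.4],
    [-26,0,-61,0,0.436,0,0.4],
    [-26,0,-61,0,0.436,0,0.4],
  ],
)

```text
t: 10.05
eef_pos: [0.4832, 0.2224, 0.096]
tool_rot: [3.138, -0.435, 2.964]
ft_force: [-0.5, 0.6, 0.5]
finger_gap: 0.0598
gripper_force: 0.0
```

Run:
```python
from h import *
p=robot.camera_params('wrist');a=robot.read_camera('wrist');cv2.imwrite('pics/w5.png',a)
R=Ro.from_euler('xyz',[np.pi,0,np.radians(170)])*Ro.from_euler('y',np.radians(25))
for d in robot.silhouettes('wrist','tube_1')[:4]:
  if d['conf']<.3:continue
  ys,xs=np.nonzero(d['pixels']);i=ys.argmin();print(round(d['conf'],2),d['bbox'],'tip',ray(p,xs[ys<ys.min()+2].mean(),ys.min(),.032).round(4))
s=robot.read_state();print(s['t'],s['eef_pos'],s['joint_pos'].round(2),s['finger_gap'])
u=R.as_matrix();m=np.array([.4555,.2295,.033]);print(delta(m,R))
```

```text
0.83 [560.1, 123.1, 640.0, 323.4] tip [0.4236 0.4077 0.032 ]
0.8 [295.5, 128.5, 356.5, 327.2] tip [0.3953 0.2391 0.032 ]
0.6 [432.4, 130.4, 493.4, 296.7] tip [0.4125 0.3231 0.032 ]
10.15 [0.48288192 0.22291737 0.09679853] [ 0.08  0.99 -0.79  1.63  0.4   1.1   0.6 ] 0.05981447292246292
(array([-1.3,  1.4, 69.7]), array([ 0.005,  0.003, -0.001]))
```

Emit:
step_arm(
  deltas=[
    [0.5,1,25,0,0,0,0.4],
    [0.5,1,52,0,0,0,0.4],
    [0.5,1,69,0,0,0,0.4],
    [0.5,1,69,0,0,0,0.4],
    [0.5,1,69,0,0,0,0.4],
    [0.5,1,69,0,0,0,-1],
    [0.5,1,69,0,0,0,-1],
    [0.5,1,69,0,0,0,-1],
    [0.5,1,69,0,0,0,-1],
    [0.5,1,69,0,0,0,-1],
  ],
)

```text
t: 11.15
eef_pos: [0.4562, 0.229, 0.0348]
tool_rot: [3.136, -0.433, 2.963]
ft_force: [1.4, -0.5, 6.7]
finger_gap: 0.0267
gripper_force: 58.9
```

```bash
cat >> h.py <<'E'
B=Ro.from_euler('y',np.radians(25));RTB=RT*B
E
python3 - <<'E'
from h import *
s=robot.read_state();P,r=pose();print(s['t'],s['eef_pos'],s['tool_rot'],s['finger_gap'],s['gripper_force'],s['ft_force'],s['joint_pos'].round(2))
t=np.array([-.985,.174,0]);print('along tip dir from mid mm',(P-[.4534,.2289,.032])@t*1000)
print(delta(cell('c',16,0,110),RTB),cell('c',16,0,110))
from ik import *
q=s['joint_pos']
for X in([.45,.2,.25],[.455,0,.25],cell('c',16,0,110)):
  q,e=ik(np.array(X),RTB,q,.003);print(q.round(2),round(e,4))
E
```

```text
11.15 [0.45620671 0.22900575 0.03482733] [ 3.13642671 -0.43268377  2.963474  ] 0.026741696178079775 58.937782070279354 [ 1.36656688 -0.5470065   6.71014535] [ 0.05  1.05 -0.75  1.72  0.45  0.95  0.55]
along tip dir from mid mm -2.746205792733077
(array([  -3.4, -380.4, -186. ]), array([ 0.036, -0.518, -0.176])) [ 0.46763154 -0.16049686  0.20046279]
[ 0.07  0.48 -0.83  2.02  0.57  0.79  0.48] 0.0
[ 0.58  0.43 -0.9   2.12  0.55  0.73  0.9 ] 0.0
[ 0.85  0.57 -0.85  2.08  0.67  0.68  1.14] 0.0
```

Emit:
step_arm(
  deltas=[
    [15,0,-32,0,0,0,-1],
    [35,0,-74,0,0,0,-1],
    [54,-10,-116,0,0,0,-1],
    [72,-40,-155,0,0,0,-1],
    [75,-85,-185,0.01,-0.13,-0.04,-1],
    [70,-133,-205,0.02,-0.26,-0.09,-1],
    [58,-181,-212,0.03,-0.39,-0.13,-1],
    [45,-229,-215,0.036,-0.518,-0.176,-1],
    [30,-277,-212,0.036,-0.518,-0.176,-1],
    [15,-322,-205,0.036,-0.518,-0.176,-1],
    [2,-362,-195,0.036,-0.518,-0.176,-1],
    [-3.4,-380,-186,0.036,-0.518,-0.176,-1],
  ],
)

```text
t: 12.35
eef_pos: [0.4658, -0.1658, 0.1984]
tool_rot: [-3.138, 0.083, 3.132]
ft_force: [-0.3, -0.5, -1.1]
finger_gap: 0.0269
gripper_force: 59.3
```

Emit:
step_arm(
  deltas=[
    [0,0,0,0,0,0,-1],
    [0,0,0,0,0,0,-1],
    [0,0,0,0,0,0,-1],
  ],
)

```text
t: 12.65
eef_pos: [0.4678, -0.1583, 0.2004]
tool_rot: [-3.141, 0.087, -3.141]
ft_force: [-0.4, 1.0, 0.8]
finger_gap: 0.0267
gripper_force: 59.3
```

Run:
```python
from h import *
p=robot.camera_params('wrist');P,r=pose();a=robot.read_camera('wrist');cv2.imwrite('pics/w6.png',a)
for d in robot.silhouettes('wrist','tube_1')[:1]:
  ys,xs=np.nonzero(d['pixels']);u,v=xs[ys<ys.min()+2].mean(),ys.min()
  # tip on tube plane: cell-frame line through TCP with z offset -2
  for zo in(0,-2):
    c=-p['R'].T@p['t'];dd=RC.inv().apply(p['R'].T@np.linalg.solve(p['K'],[u,v,1]));cc=incell('c',c);tz=incell('c',P)[2]+zo
    print(zo,d['conf'],d['bbox'],'tip rel TCP',(cc+dd*(tz-cc[2])/dd[2]-incell('c',P)).round(1))
s=robot.read_state();print(s['t'],incell('c',P),s['joint_pos'].round(2),s['ft_force'].round(1))
for q in((16,0,60),(16,0,27),(12.7,0,26)):print(q,delta(cell('c',*q),RTB))
```

```text
0 0.97 [287.8, 137.2, 359.4, 345.0] tip rel TCP [-61.6   0.3   0. ]
-2 0.97 [287.8, 137.2, 359.4, 345.0] tip rel TCP [-62.4   0.3  -2. ]
12.75 [ 16.09006122   2.19324124 109.89875512] [ 0.88  0.58 -0.88  2.05  0.68  0.72  1.16] [ 0.3 -0.1 -0.7]
(16, 0, 60) (array([-21. ,  -1.9,  45.2]), array([-0.001, -0.001,  0.003]))
(16, 0, 27) (array([-35. ,  -1.9,  75.1]), array([-0.001, -0.001,  0.003]))
(12.7, 0, 26) (array([-32.4,  -1.9,  77.4]), array([-0.001, -0.001,  0.003]))
```

Emit:
step_arm(
  deltas=[
    [-15,-1,30,0,0,0,-1],
    [-30,-1,58,0,0,0,-1],
    [-38.2,-1,74.7,0,0,0,-1],
    [-38.2,-1,74.7,0,0,0,-1],
    [-38.2,-1,74.7,0,0,0,-1],
    [-38.2,-1,74.7,0,0,0,-1],
  ],
)

```text
t: 13.35
eef_pos: [0.5115, -0.1611, 0.1296]
tool_rot: [-3.14, 0.086, 3.14]
ft_force: [-0.3, -0.2, -0.9]
finger_gap: 0.0265
gripper_force: 59.3
```

```bash
cat > st.py <<'E'
import sys
from h import *
n=sys.argv[1];s=robot.read_state();P,r=pose();f=s['ft_force']
print(s['t'],'cell',incell(n,P).round(1),'rot err',(r.inv()*RTB).as_rotvec().round(3),'F cell',RC.inv().apply(f).round(1),'M',np.round(s['wrist_torque'],2),'q',s['joint_pos'].round(2))
for a in sys.argv[2:]:
  c=[float(v) for v in a.split(',')];print(a,delta(cell(n,*c),RTB)[0],(RTB.inv().apply(cell(n,*c)-P)*1000).round(1))
E
python3 st.py c 19,0,26 -3,0,26
```

```text
13.35 cell [18.6 -0.5 26.7] rot err [-0.002 -0.001  0.001] F cell [-0.7 -0.2 -0.7] M [-0.01  0.05  0.03] q [ 0.75  0.72 -0.74  2.01  0.82  0.64  1.04]
19,0,26 [-0.6  0.5  0.4] [-0.6  0.5  0.4]
-3,0,26 [19.3  0.5  9.7] [19.3  0.5  9.7]
```

Emit:
step_arm(
  deltas=[
    [5,0.3,2.4,0,0,0,-1],
    [10,0.3,4.7,0,0,0,-1],
    [15,0.3,7,0,0,0,-1],
    [19.5,0.3,9.5,0,0,0,-1],
    [19.5,0.3,9.5,0,0,0,-1],
    [19.5,0.3,9.5,0,0,0,-1],
  ],
)

```text
t: 13.95
eef_pos: [0.4936, -0.1612, 0.1177]
tool_rot: [-3.14, 0.087, 3.139]
ft_force: [3.0, -0.3, 0.8]
finger_gap: 0.0271
gripper_force: 59.4
```

```bash
python3 st.py c -3,0,2 -2,0,1 -3,0,12
```

```text
13.95 cell [-2.9 -0.6 25.3] rot err [-0.001 -0.001  0.   ] F cell [ 3.  -0.3 -0.8] M [-0.09 -0.53  0.01] q [ 0.75  0.72 -0.71  2.06  0.86  0.58  1.  ]
-3,0,2 [-9.8  0.7 21.1] [-9.7  0.6 21.2]
-2,0,1 [-11.1   0.7  21.6] [-11.1   0.6  21.6]
-3,0,12 [-5.5  0.7 12.1] [-5.5  0.6 12.1]
```

Emit:
step_arm(
  deltas=[
    [-2.5,0.6,5,0,0,0,-1],
    [-5.2,0.6,11,0,0,0,-1],
    [-7.6,0.6,16.5,0,0,0,-1],
    [-9.3,0.6,20.3,0,0,0,-1],
    [-9.3,0.6,20.3,0,0,0,-1],
    [-9.3,0.6,20.3,0,0,0,-1],
  ],
)

```text
t: 14.55
eef_pos: [0.5027, -0.1617, 0.0992]
tool_rot: [-3.136, 0.083, 3.138]
ft_force: [-6.9, -2.2, 24.9]
finger_gap: 0.0271
gripper_force: 62.3
```

```bash
python3 st.py c -3,0,1 2,0,1 3,0,0
```

```text
14.55 cell [-4.2 -1.1  4.8] rot err [-0.005 -0.004 -0.001] F cell [ 6.5 -2.2 25. ] M [-0.28  0.97 -0.17] q [ 0.71  0.75 -0.68  2.04  0.9   0.57  0.97]
-3,0,1 [-2.7  1.1  2.9] [-2.7  1.1  2.9]
2,0,1 [-7.2  1.1  0.7] [-7.2  1.1  0.8]
3,0,0 [-8.6  1.1  1.2] [-8.6  1.1  1.3]
```

Emit:
step_arm(
  deltas=[
    [0.6,0,-1.4,0,0,0,-1],
    [-1.5,0,-2.3,0,0,0,-1],
    [-3.8,0,-3.4,0,0,0,-1],
    [-3.8,0,-3.4,0,0,0,-1],
    [-3.8,0,-3.4,0,0,0,-1],
  ],
)

```text
t: 15.05
eef_pos: [0.5044, -0.1617, 0.1006]
tool_rot: [-3.139, 0.079, 3.138]
ft_force: [-5.5, -3.1, 6.6]
finger_gap: 0.027
gripper_force: 60.3
```

```bash
python3 st.py c 3,0,4
```

```text
15.05 cell [-2.1 -1.1  5.1] rot err [-0.003 -0.009 -0.001] F cell [-1.5 -3.1  8.5] M [-0.46  1.01 -0.2 ] q [ 0.71  0.76 -0.69  2.03  0.89  0.58  0.98]
3,0,4 [-5.1  1.1 -1.2] [-5.1  1.1 -1.2]
```

Emit:
step_arm(
  deltas=[
    [0.4,0,-1,0,0,0,-1],
    [0.4,0,-1,0,0,0,0.3],
    [0.4,0,-1,0,0,0,0.4],
    [0.4,0,-1,0,0,0,0.4],
    [0.4,0,-1,0,0,0,0.4],
    [0.4,0,-1,0,0,0,0.4],
  ],
)

```text
t: 15.65
eef_pos: [0.5069, -0.1604, 0.1025]
tool_rot: [-3.141, 0.085, 3.139]
ft_force: [-0.4, -0.2, 0.3]
finger_gap: 0.0595
gripper_force: 0.0
```

```bash
python3 st.py c 3,0,90
python3 - <<'E'
from h import *
p=robot.camera_params('wrist');P,r=pose();a=robot.read_camera('wrist')
cv2.imwrite('pics/w7.png',a)
for X in((-59,0,0),(-52,0,0),(-45,0,0)):print(proj(p,cell('c',*X)).round(1))
for d in robot.silhouettes('wrist','tube_1')[:2]:print(d['conf'],d['bbox'])
E
```

```text
15.65 cell [1.  0.2 5.5] rot err [-0.001 -0.002  0.   ] F cell [-0.2 -0.2  0.4] M [ 0.01  0.12 -0.03] q [ 0.72  0.75 -0.69  2.03  0.89  0.58  0.98]
3,0,90 [ 34.1  -0.3 -77.3] [ 33.9  -0.2 -77.4]
[[320.5 143.6]]
[[320.4 158.2]]
[[320.4 173. ]]
0.77 [280.5, 143.2, 354.3, 343.7]
0.44 [598.8, 86.6, 638.5, 339.2]
```

View pics/w7.png

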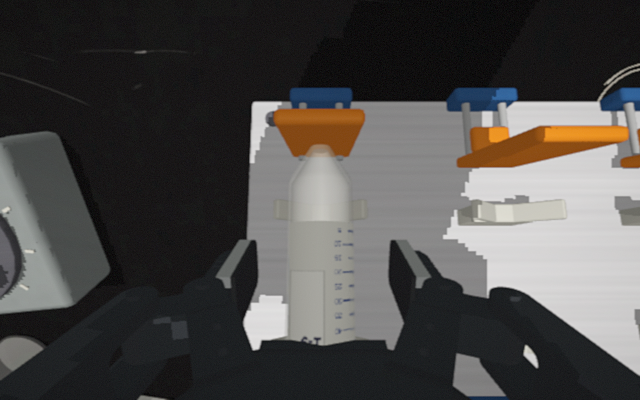

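Emit:
step_arm(
  deltas=[
    [8,0,-18,0,0,0,0.4],
    [24,0,-52,0,0,0,0.4],
    [42,0,-95,0,0,0,0.4],
    [60,0,-135,0,0,0,0.4],
    [60,0,-135,0,0,0,0.4],
  ],
)

```text
t: 16.25
eef_pos: [0.4352, -0.161, 0.2355]
tool_rot: [-3.136, 0.089, 3.138]
ft_force: [0.7, -0.3, 0.2]
finger_gap: 0.06
gripper_force: 0.0
```

```bash
cat > v.py <<'E'
import sys
from h import *
# report tip px of seated tubes vs expected, plus deltas to tray pregrasp
p=robot.camera_params('wrist');a=robot.read_camera('wrist');cv2.imwrite('pics/v%d.png'%(robot.read_state()['t']*100),a)
for n in sys.argv[1]:
  print(n,'exp tip',proj(p,cell(n,-59,0,0)).round(1),'cap end top',proj(p,cell(n,59,0,17)).round(1))
for d in robot.silhouettes('wrist','tube_1')[:4]:
  if d['conf']>.3:print(round(d['conf'],2),d['bbox'])
R=Ro.from_euler('xyz',[np.pi,0,np.radians(170)])*B
m=np.array(eval(sys.argv[2]));z=R.as_matrix()[:,2]
print('hi',delta(m-z*.19,R),'pre',delta(m-z*.07,R),m-z*.07)
E
python3 v.py c "[.468,.3133,.033]"
```

```text
c exp tip [[323.4 194.7]] cap end top [[323.1 334.9]]
0.83 [304.6, 193.4, 344.0, 337.9]
hi (array([-107. ,  460.9,   35.5]), array([-0.033,  0.522,  0.17 ])) pre (array([-47.7, 469.9, 139.5]), array([-0.033,  0.522,  0.17 ])) [0.49713384 0.30816292 0.09644155]
```

Emit:
step_arm(
  deltas=[
    [-10,40,0,-0.005,0.1,0.03,0.4],
    [-25,85,0,-0.01,0.22,0.07,0.4],
    [-40,130,0,-0.02,0.34,0.11,0.4],
    [-55,175,0,-0.03,0.45,0.15,0.4],
    [-65,222,5,-0.033,0.522,0.17,0.4],
    [-75,270,15,-0.033,0.522,0.17,0.4],
    [-80,315,30,-0.033,0.522,0.17,0.4],
    [-80,360,55,-0.033,0.522,0.17,0.4],
    [-75,405,80,-0.033,0.522,0.17,0.4],
    [-62,445,110,-0.033,0.522,0.17,0.4],
    [-48,470,139,-0.033,0.522,0.17,0.4],
    [-48,470,139,-0.033,0.522,0.17,0.4],
  ],
)

```text
t: 17.55
eef_pos: [0.4899, 0.3133, 0.0914]
tool_rot: [-3.139, -0.448, 2.976]
ft_force: [-1.1, 0.6, 0.3]
finger_gap: 0.0596
gripper_force: 0.0
```

Emit:
step_arm(
  deltas=[
    [0,0,0,0,0,0,0.4],
    [0,0,0,0,0,0,0.4],
  ],
)

```text
t: 17.75
eef_pos: [0.4973, 0.3086, 0.0964]
tool_rot: [3.141, -0.438, 2.967]
ft_force: [1.0, 0.5, 0.1]
finger_gap: 0.0598
gripper_force: 0.0
```

```bash
cat > g.py <<'E'
import sys
from h import *
p=robot.camera_params('wrist');a=robot.read_camera('wrist')
for d in robot.silhouettes('wrist','tube_1')[:4]:
  if d['conf']<.3:continue
  ys,xs=np.nonzero(d['pixels']);t=ray(p,xs[ys<ys.min()+2].mean(),ys.min(),.032);print(round(d['conf'],2),d['bbox'],'tip',t.round(4),'mid',(t+.059*np.array([.985,-.172,0])).round(4))
R=Ro.from_euler('xyz',[np.pi,0,np.radians(170)])*B
s=robot.read_state();print(s['t'],s['eef_pos'],s['joint_pos'].round(2),delta(np.array(eval(sys.argv[1])),R))
E
python3 g.py "[.468,.3133,.033]"
```

```text
0.97 [295.6, 135.7, 349.6, 333.1] tip [0.412 0.323 0.032] mid [0.4701 0.3128 0.032 ]
0.72 [427.1, 129.6, 489.8, 297.6] tip [0.4235 0.4078 0.032 ] mid [0.4816 0.3976 0.032 ]
0.56 [555.6, 0.4, 639.2, 122.4] tip [0.3476 0.5342 0.032 ] mid [0.4057 0.524  0.032 ]
17.85 [0.49786149 0.30835137 0.09730698] [-0.06  1.03 -0.78  1.49  0.37  1.15  0.54] (array([ 0.2, -0.4, 71.1]), array([ 0.002, -0.   , -0.001]))
```

Emit:
step_arm(
  deltas=[
    [0,-0.3,25,0,0,0,0.4],
    [0,-0.3,52,0,0,0,0.4],
    [0,-0.3,70,0,0,0,0.4],
    [0,-0.3,70,0,0,0,0.4],
    [0,-0.3,70,0,0,0,0.4],
    [0,-0.3,70,0,0,0,-1],
    [0,-0.3,70,0,0,0,-1],
    [0,-0.3,70,0,0,0,-1],
    [0,-0.3,70,0,0,0,-1],
  ],
)

```text
t: 18.75
eef_pos: [0.4683, 0.3132, 0.0348]
tool_rot: [3.141, -0.436, 2.968]
ft_force: [1.3, -3.1, 5.7]
finger_gap: 0.0264
gripper_force: 58.7
```

Run:
```python
from h import *
s=robot.read_state();P,r=pose();print(s['t'],s['eef_pos'],s['finger_gap'],s['gripper_force'],s['ft_force'].round(1))
print('cap side of mid',(P-[.4704,.3129,.032])@np.array([.985,-.174,0])*1000)
print(delta(cell('b',19,0,110),RTB))
```

```text
18.75 [0.46827687 0.31319179 0.03483276] 0.026418666796192942 58.727690004743636 [ 1.3 -3.1  5.7]
cap side of mid -2.142053017003588
(array([   8.6, -377.5, -180.4]), array([ 0.03 , -0.522, -0.17 ]))
```

Emit:
step_arm(
  deltas=[
    [15,0,-32,0,0,0,-1],
    [35,0,-74,0,0,0,-1],
    [54,-10,-116,0,0,0,-1],
    [72,-40,-155,0,0,0,-1],
    [78,-85,-185,0.01,-0.13,-0.04,-1],
    [74,-133,-205,0.02,-0.26,-0.09,-1],
    [64,-181,-210,0.025,-0.39,-0.13,-1],
    [52,-229,-210,0.03,-0.522,-0.17,-1],
    [40,-277,-206,0.03,-0.522,-0.17,-1],
    [25,-322,-198,0.03,-0.522,-0.17,-1],
    [13,-362,-188,0.03,-0.522,-0.17,-1],
    [8.6,-377.5,-180.4,0.03,-0.522,-0.17,-1],
  ],
)

```text
t: 19.95
eef_pos: [0.4686, -0.0752, 0.1993]
tool_rot: [-3.14, 0.084, 3.131]
ft_force: [-1.2, 0.1, -1.1]
finger_gap: 0.0268
gripper_force: 59.3
```

Emit:
step_arm(
  deltas=[
    [0,0,0,0,0,0,-1],
    [0,0,0,0,0,0,-1],
    [0,0,0,0,0,0,-1],
  ],
)

```text
t: 20.25
eef_pos: [0.4705, -0.0674, 0.2011]
tool_rot: [3.139, 0.088, 3.142]
ft_force: [-0.4, 1.0, -0.5]
finger_gap: 0.0268
gripper_force: 59.3
```

```bash
cat > tip.py <<'E'
import sys
from h import *
n=sys.argv[1];p=robot.camera_params('wrist');P,r=pose();a=robot.read_camera('wrist')
for d in robot.silhouettes('wrist','tube_1')[:2]:
  ys,xs=np.nonzero(d['pixels']);u,v=xs[ys<ys.min()+2].mean(),ys.min()
  c=-p['R'].T@p['t'];dd=RC.inv().apply(p['R'].T@np.linalg.solve(p['K'],[u,v,1]));cc=incell(n,c);tz=incell(n,P)[2]-2
  print(round(d['conf'],2),d['bbox'],'tip rel TCP',(cc+dd*(tz-cc[2])/dd[2]-incell(n,P)).round(1))
E
python3 tip.py b; python3 st.py b 19,0,28 14,0,28
```

```text
0.95 [290.5, 146.9, 356.5, 347.2] tip rel TCP [-57.7   0.8  -2. ]
0.63 [168.3, 166.8, 220.3, 333.0] tip rel TCP [-47.3 -53.5  -2. ]
20.35 cell [ 18.3   2.8 109.1] rot err [ 0.002 -0.     0.002] F cell [ 0.3 -0.2 -1.4] M [0.03 0.09 0.05] q [ 0.67  0.54 -0.84  2.1   0.66  0.68  0.97]
19,0,28 [-35.   -3.   73.2] [-34.9  -2.8  73.2]
14,0,28 [-30.4  -3.   75.3] [-30.4  -2.8  75.3]
```

Emit:
step_arm(
  deltas=[
    [-12,-1,30,0,0,0,-1],
    [-24,-1,58,0,0,0,-1],
    [-31.3,-1,74.8,0,0,0,-1],
    [-31.3,-1,74.8,0,0,0,-1],
    [-31.3,-1,74.8,0,0,0,-1],
    [-31.3,-1,74.8,0,0,0,-1],
  ],
)

```text
t: 20.95
eef_pos: [0.5073, -0.07, 0.1293]
tool_rot: [3.14, 0.087, 3.139]
ft_force: [-0.6, 0.3, -0.9]
finger_gap: 0.027
gripper_force: 59.3
```

```bash
python3 st.py b -7,0,28
```

```text
20.95 cell [14.5  0.6 28.7] rot err [ 0.002 -0.001  0.   ] F cell [-0.9  0.3 -0.5] M [-0.01  0.08 -0.06] q [ 0.55  0.68 -0.69  2.07  0.82  0.58  0.85]
-7,0,28 [19.2 -0.6  9.7] [19.2 -0.6  9.7]
```

Emit:
step_arm(
  deltas=[
    [5,-0.6,2.4,0,0,0,-1],
    [10,-0.6,4.7,0,0,0,-1],
    [15,-0.6,7,0,0,0,-1],
    [19.2,-0.6,9.5,0,0,0,-1],
    [19.2,-0.6,9.5,0,0,0,-1],
    [19.2,-0.6,9.5,0,0,0,-1],
  ],
)

```text
t: 21.55
eef_pos: [0.4895, -0.0711, 0.1174]
tool_rot: [3.14, 0.087, 3.139]
ft_force: [3.1, -0.2, 1.0]
finger_gap: 0.0268
gripper_force: 59.4
```

```bash
python3 st.py b -6,0,5
```

```text
21.55 cell [-6.8 -0.5 27.2] rot err [ 0.002 -0.001 -0.001] F cell [ 3.2 -0.2 -0.7] M [-0.01 -0.5  -0.  ] q [ 0.53  0.68 -0.65  2.13  0.87  0.52  0.8 ]
-6,0,5 [-10.1   0.5  19.8] [-10.1   0.5  19.8]
```

Emit:
step_arm(
  deltas=[
    [-2.5,0.4,5,0,0,0,-1],
    [-5.2,0.4,11,0,0,0,-1],
    [-8,0.4,16.5,0,0,0,-1],
    [-10.2,0.4,20,0,0,0,-1],
    [-10.2,0.4,20,0,0,0,-1],
    [-10.2,0.4,20,0,0,0,-1],
  ],
)

```text
t: 22.15
eef_pos: [0.5011, -0.0717, 0.0986]
tool_rot: [-3.141, 0.086, 3.138]
ft_force: [-0.1, -3.1, 14.0]
finger_gap: 0.0267
gripper_force: 64.1
```

```bash
python3 st.py b -2,0,5
```

```text
22.15 cell [-6.1 -1.1  5.2] rot err [-0.001 -0.001 -0.001] F cell [ 6.9 -3.1 12.2] M [-0.44 -0.24 -0.08] q [ 0.5   0.72 -0.62  2.11  0.91  0.5   0.77]
-2,0,5 [-3.8  1.1 -1.6] [-3.8  1.1 -1.6]
```

Emit:
step_arm(
  deltas=[
    [0.3,-1,-0.8,0,0,0,-1],
    [-2,-1,-2,0,0,0,-1],
    [-2,-1,-2,0,0,0,0.3],
    [-2,-1,-2,0,0,0,0.4],
    [-2,-1,-2,0,0,0,0.4],
    [-2,-1,-2,0,0,0,0.4],
    [6,0,-20,0,0,0,0.4],
    [22,0,-54,0,0,0,0.4],
    [40,0,-97,0,0,0,0.4],
    [58,0,-137,0,0,0,0.4],
    [58,0,-137,0,0,0,0.4],
    [58,0,-137,0,0,0,0.4],
  ],
)

```text
t: 23.35
eef_pos: [0.4312, -0.0715, 0.2302]
tool_rot: [3.141, 0.087, 3.137]
ft_force: [0.6, -0.5, -0.4]
finger_gap: 0.0598
gripper_force: 0.0
```

```bash
python3 v.py bc "[.4805,.398,.033]"; python3 -c "
from h import *
print(robot.read_state()['t'],robot.read_state()['eef_pos'])"
```

```text
b exp tip [[323.1 201.4]] cap end top [[323.3 344.5]]
c exp tip [[223.9 201.5]] cap end top [[209.8 344.6]]
0.78 [305.1, 201.9, 343.2, 345.2]
0.56 [201.3, 202.0, 239.5, 275.1]
hi (array([-124.4,  455.5,   35.2]), array([-0.028,  0.519,  0.171])) pre (array([-65.4, 463.9, 139.4]), array([-0.028,  0.519,  0.171])) [0.50963384 0.39286292 0.09644155]
23.45 [ 0.43111717 -0.0710111   0.22893661]
```

Both tubes are seated as expected (tips at rows 202). Third tube next.

Emit:
step_arm(
  deltas=[
    [-12,40,0,-0.005,0.1,0.03,0.4],
    [-28,85,0,-0.01,0.22,0.07,0.4],
    [-45,130,0,-0.02,0.34,0.11,0.4],
    [-62,175,0,-0.025,0.45,0.15,0.4],
    [-75,220,5,-0.028,0.519,0.171,0.4],
    [-88,266,15,-0.028,0.519,0.171,0.4],
    [-95,311,30,-0.028,0.519,0.171,0.4],
    [-96,356,55,-0.028,0.519,0.171,0.4],
    [-90,400,80,-0.028,0.519,0.171,0.4],
    [-78,440,110,-0.028,0.519,0.171,0.4],
    [-65.4,464,139,-0.028,0.519,0.171,0.4],
    [-65.4,464,139,-0.028,0.519,0.171,0.4],
  ],
)

```text
t: 24.65
eef_pos: [0.5024, 0.3968, 0.0907]
tool_rot: [-3.135, -0.445, 2.974]
ft_force: [-0.9, 0.3, -0.4]
finger_gap: 0.0594
gripper_force: 0.0
```

Emit:
step_arm(
  deltas=[
    [0,0,0,0,0,0,0.4],
    [0,0,0,0,0,0,0.4],
    [0,0,0,0,0,0,0.4],
  ],
)

```text
t: 24.95
eef_pos: [0.5111, 0.3923, 0.0979]
tool_rot: [-3.141, -0.433, 2.965]
ft_force: [0.7, -0.2, -0.3]
finger_gap: 0.06
gripper_force: 0.0
```

```bash
python3 g.py "[.4805,.398,.033]"
```

```text
0.95 [445.7, 0.0, 578.9, 143.8] tip [0.3468 0.5357 0.032 ] mid [0.4049 0.5255 0.032 ]
0.55 [295.2, 128.9, 352.6, 328.0] tip [0.4243 0.4068 0.032 ] mid [0.4825 0.3967 0.032 ]
25.05 [0.51101691 0.39234867 0.09823837] [-0.2   1.08 -0.77  1.32  0.35  1.22  0.5 ] (array([ 0.8,  0.2, 72.2]), array([ 0.001,  0.003, -0.002]))
```

Emit:
step_arm(
  deltas=[
    [0,-0.7,25,0,0,0,0.4],
    [0,-0.7,52,0,0,0,0.4],
    [0,-0.7,70.5,0,0,0,0.4],
    [0,-0.7,70.5,0,0,0,0.4],
    [0,-0.7,70.5,0,0,0,0.4],
    [0,-0.7,70.5,0,0,0,-1],
    [0,-0.7,70.5,0,0,0,-1],
    [0,-0.7,70.5,0,0,0,-1],
    [0,-0.7,70.5,0,0,0,-1],
  ],
)

```text
t: 25.95
eef_pos: [0.4815, 0.3974, 0.0349]
tool_rot: [-3.141, -0.433, 2.967]
ft_force: [1.5, -2.0, 5.2]
finger_gap: 0.027
gripper_force: 59.1
```

Run:
```python
from h import *
s=robot.read_state();P,r=pose();print(s['t'],s['eef_pos'],s['finger_gap'],s['gripper_force'],s['ft_force'].round(1))
print(delta(cell('a',16,0,110),RTB))
```

```text
25.95 [0.48146367 0.39735725 0.03491546] 0.02704762288211146 59.07074559596367 [ 1.5 -2.   5.2]
(array([  21.8, -374.5, -172.2]), array([ 0.03 , -0.519, -0.172]))
```

Emit:
step_arm(
  deltas=[
    [15,0,-32,0,0,0,-1],
    [35,0,-74,0,0,0,-1],
    [54,-10,-116,0,0,0,-1],
    [72,-40,-155,0,0,0,-1],
    [80,-85,-185,0.01,-0.13,-0.04,-1],
    [79,-133,-202,0.02,-0.26,-0.09,-1],
    [72,-181,-206,0.025,-0.39,-0.13,-1],
    [62,-229,-204,0.03,-0.519,-0.172,-1],
    [50,-277,-198,0.03,-0.519,-0.172,-1],
    [37,-322,-190,0.03,-0.519,-0.172,-1],
    [26,-360,-180,0.03,-0.519,-0.172,-1],
    [21.8,-374.5,-172.2,0.03,-0.519,-0.172,-1],
  ],
)

```text
t: 27.15
eef_pos: [0.4664, 0.0148, 0.1983]
tool_rot: [-3.139, 0.084, 3.134]
ft_force: [1.0, 0.2, -0.4]
finger_gap: 0.0273
gripper_force: 59.3
```

Emit:
step_arm(
  deltas=[
    [0,0,0,0,0,0,-1],
    [0,0,0,0,0,0,-1],
    [0,0,0,0,0,0,-1],
  ],
)

```text
t: 27.45
eef_pos: [0.4681, 0.0221, 0.2]
tool_rot: [3.14, 0.087, -3.14]
ft_force: [-0.2, 0.4, -1.0]
finger_gap: 0.0268
gripper_force: 59.3
```

```bash
python3 tip.py a; python3 st.py a 16,0,28
```

```text
0.71 [30.8, 170.2, 104.3, 339.3] tip rel TCP [ -45.6 -105.1   -2. ]
0.67 [288.8, 142.3, 356.3, 345.3] tip rel TCP [-59.1   0.3  -2. ]
27.55 cell [ 15.5   2.2 109.5] rot err [ 0.001 -0.     0.004] F cell [-0.6 -0.5  0.2] M [-0.01  0.1  -0.07] q [ 0.44  0.52 -0.79  2.12  0.65  0.66  0.78]
16,0,28 [-34.9  -2.4  73.6] [-34.9  -2.2  73.6]
```

Emit:
step_arm(
  deltas=[
    [-13,-1.2,30,0,0,0,-1],
    [-26,-1.2,58,0,0,0,-1],
    [-34.9,-1.2,73.6,0,0,0,-1],
    [-34.9,-1.2,73.6,0,0,0,-1],
    [-34.9,-1.2,73.6,0,0,0,-1],
    [-30,-1.5,76,0,0,0,-1],
    [-25,-1.5,78.3,0,0,0,-1],
    [-20,-1.5,80.6,0,0,0,-1],
    [-15,-1.5,83,0,0,0,-1],
    [-15,-1.5,83,0,0,0,-1],
    [-15,-1.5,83,0,0,0,-1],
  ],
)

```text
t: 28.65
eef_pos: [0.49, 0.0183, 0.118]
tool_rot: [-3.142, 0.087, 3.14]
ft_force: [2.4, -0.3, 1.0]
finger_gap: 0.0268
gripper_force: 59.4
```

```bash
python3 st.py a -5.5,0,5
```

```text
28.65 cell [-6.3 -1.2 27.7] rot err [ 0.    -0.001  0.001] F cell [ 2.6 -0.3 -0.3] M [-0.02 -0.51 -0.01] q [ 0.31  0.66 -0.61  2.14  0.86  0.5   0.62]
-5.5,0,5 [-10.3   1.2  20.2] [-10.3   1.2  20.2]
```

Emit:
step_arm(
  deltas=[
    [-2.2,0.4,5.2,0,0,0,-1],
    [-4.9,0.4,11.2,0,0,0,-1],
    [-7.5,0.4,16.7,0,0,0,-1],
    [-9.5,0.4,20.5,0,0,0,-1],
    [-9.5,0.4,20.5,0,0,0,-1],
    [-9.5,0.4,20.5,0,0,0,-1],
  ],
)

```text
t: 29.25
eef_pos: [0.5012, 0.0185, 0.0987]
tool_rot: [-3.141, 0.087, 3.139]
ft_force: [0.1, -1.7, 13.7]
finger_gap: 0.0267
gripper_force: 63.5
```

```bash
python3 st.py a
```

```text
29.25 cell [-6.2 -0.9  5.3] rot err [-0.001 -0.001  0.   ] F cell [ 6.9 -1.7 11.8] M [-0.15 -0.32 -0.21] q [ 0.28  0.7  -0.57  2.12  0.9   0.48  0.59]
```

Same signature as cell b. Release and rise.

Emit:
step_arm(
  deltas=[
    [0.3,-0.5,-0.8,0,0,0,-1],
    [-2,-0.5,-2,0,0,0,-1],
    [-2,-0.5,-2,0,0,0,0.3],
    [-2,-0.5,-2,0,0,0,0.4],
    [-2,-0.5,-2,0,0,0,0.4],
    [-2,-0.5,-2,0,0,0,0.4],
    [6,0,-20,0,0,0,0.4],
    [22,0,-54,0,0,0,0.4],
    [40,0,-97,0,0,0,0.4],
    [58,0,-137,0,0,0,0.4],
    [58,0,-137,0,0,0,0.4],
    [58,0,-137,0,0,0,0.4],
  ],
)

```text
t: 30.45
eef_pos: [0.4312, 0.0181, 0.2302]
tool_rot: [-3.14, 0.087, 3.139]
ft_force: [0.6, 0.5, -0.3]
finger_gap: 0.0599
gripper_force: 0.0
```

```bash
python3 v.py abc "[.4805,.398,.033]"
python3 - <<'E'
from h import *
R=Ro.from_euler('xyz',[np.pi,0,np.radians(150)])
print(delta(np.array([.53,-.36,.28]),R),robot.read_state()['t'])
E
```

```text
a exp tip [[323.7 201.6]] cap end top [[323.7 344.7]]
b exp tip [[224.6 201.5]] cap end top [[210.3 344.5]]
c exp tip [[125.6 201.5]] cap end top [[ 97.  344.4]]
0.82 [203.6, 203.7, 237.7, 276.0]
0.62 [302.1, 204.1, 340.2, 342.3]
0.61 [91.4, 199.9, 137.1, 312.1]
0.57 [0.1, 51.3, 41.5, 88.7]
hi (array([-125.2,  366.1,   34.3]), array([-0.031,  0.519,  0.171])) pre (array([-66.3, 374.8, 138.5]), array([-0.031,  0.519,  0.171])) [0.50963384 0.39286292 0.09644155]
(array([-103.8, -378.1,  -42.5]), array([0.022, 0.082, 0.521])) 30.55
```

Run:
```python
from h import *
P,r=pose()
T=np.array([.52,-.37,.24])
for i in range(1,13):
  a=180-8.2*i;k=min(1,i/9)
  R=Ro.from_euler('xyz',[np.pi,np.radians(5)*(1-k)*-1*-1,np.radians(a)]) if k<1 else Ro.from_euler('xyz',[np.pi,0,np.radians(a)])
  X=P+(T-P)*np.clip((i)/10,0,1)
  d=delta(X,R);print([*d[0],*d[1],0.4],',')
```

```text
[np.float64(-9.1), np.float64(-38.8), np.float64(-0.3), np.float64(0.011), np.float64(0.007), np.float64(0.14), 0.4] ,
[np.float64(-18.1), np.float64(-77.6), np.float64(-0.7), np.float64(0.021), np.float64(0.016), np.float64(0.283), 0.4] ,
[np.float64(-27.2), np.float64(-116.4), np.float64(-1.0), np.float64(0.03), np.float64(0.026), np.float64(0.426), 0.4] ,
[np.float64(-36.2), np.float64(-155.2), np.float64(-1.4), np.float64(0.038), np.float64(0.035), np.float64(0.569), 0.4] ,
[np.float64(-45.3), np.float64(-194.0), np.float64(-1.7), np.float64(0.044), np.float64(0.043), np.float64(0.712), 0.4] ,
[np.float64(-54.3), np.float64(-232.9), np.float64(-2.1), np.float64(0.048), np.float64(0.052), np.float64(0.855), 0.4] ,
[np.float64(-63.4), np.float64(-271.7), np.float64(-2.4), np.float64(0.052), np.float64(0.059), np.float64(0.998), 0.4] ,
[np.float64(-72.4), np.float64(-310.5), np.float64(-2.7), np.float64(0.053), np.float64(0.066), np.float64(1.142), 0.4] ,
[np.float64(-81.5), np.float64(-349.3), np.float64(-3.1), np.float64(0.054), np.float64(0.072), np.float64(1.285), 0.4] ,
[np.float64(-90.5), np.float64(-388.1), np.float64(-3.4), np.float64(0.06), np.float64(0.069), np.float64(1.428), 0.4] ,
[np.float64(-90.5), np.float64(-388.1), np.float64(-3.4), np.float64(0.066), np.float64(0.066), np.float64(1.571), 0.4] ,
[np.float64(-90.5), np.float64(-388.1), np.float64(-3.4), np.float64(0.072), np.float64(0.063), np.float64(1.714), 0.4] ,
```

Emit:
step_arm(
  deltas=[
    [-9,-39,-0.3,0.01,0.01,0.14,0.4],
    [-18,-78,-0.7,0.02,0.016,0.28,0.4],
    [-27,-116,-1,0.03,0.026,0.425,0.4],
    [-36,-155,-1.4,0.04,0.035,0.57,0.4],
    [-45,-194,-1.7,0.044,0.043,0.71,0.4],
    [-54,-233,-2,0.048,0.052,0.855,0.4],
    [-63,-272,-2.4,0.05,0.06,1,0.4],
    [-72,-310,-2.7,0.053,0.066,1.14,0.4],
    [-81,-349,-3,0.054,0.072,1.285,0.4],
    [-90,-388,-3.4,0.06,0.07,1.43,0.4],
    [-90,-388,-3.4,0.066,0.066,1.57,0.4],
    [-90,-388,-3.4,0.072,0.063,1.714,0.4],
  ],
)

```text
t: 31.75
eef_pos: [0.5192, -0.3708, 0.2376]
tool_rot: [-3.139, -0.001, 1.417]
ft_force: [0.3, 1.7, 0.1]
finger_gap: 0.0598
gripper_force: 0.0
```

Emit:
step_arm(
  deltas=[
    [0,0,0,0,0,0,0.4],
    [0,0,0,0,0,0,0.4],
    [0,0,0,0,0,0,0.4],
  ],
)

```text
t: 32.05
eef_pos: [0.5198, -0.369, 0.2398]
tool_rot: [-3.141, -0.001, 1.428]
ft_force: [-0.4, -1.6, -0.3]
finger_gap: 0.06
gripper_force: 0.0
```

Run:
```python
from h import *
import pickle
p=robot.camera_params('wrist');a=robot.read_camera('wrist');cv2.imwrite('pics/k1.png',a);pickle.dump(p,open('k1.pkl','wb'))
s=robot.read_state();print(s['t'],s['eef_pos'],s['tool_rot'],s['joint_pos'].round(2))
for q in('counter','reset_knob'):
  for d in robot.silhouettes('wrist',q)[:2]:
    ys,xs=np.nonzero(d['pixels']);print(q,d['conf'],d['bbox'],[ray(p,xs.mean(),ys.mean(),z).round(3)[:2].tolist() for z in(.045,.089)])
```

```text
32.1 [ 0.51980181 -0.36909977  0.24012957] [-3.14157762e+00 -8.50002731e-04  1.42721604e+00] [ 0.79  0.64 -0.36  1.56  0.26  0.99  0.21]
counter 0.94 [260.1, 126.6, 388.5, 251.7] [[0.521, -0.377], [0.522, -0.367]]
reset_knob 0.93 [294.6, 165.3, 358.6, 236.1] [[0.52, -0.386], [0.521, -0.374]]
```

View pics/k1.png

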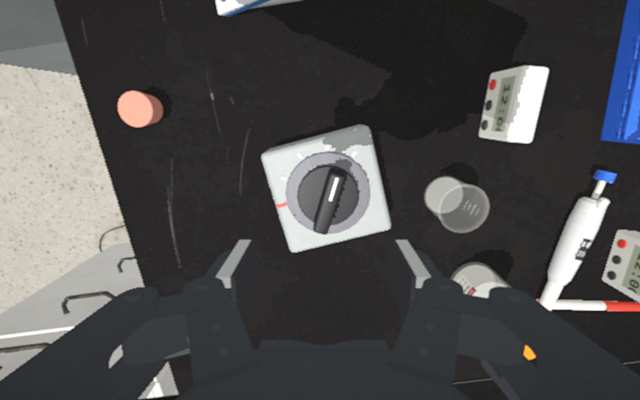

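Run:
```python
from h import *
import pickle
p=pickle.load(open('k1.pkl','rb'));a=cv2.imread('pics/k1.png')
c=np.array([ray(p,u,v,.045)[:2] for u,v in((262,157),(368,125),(391,228),(293,251))]);print('corners',c.round(3).tolist(),'centre',c.mean(0).round(4),[np.linalg.norm(c[i]-c[i-1]).round(3) for i in range(4)])
for i in range(4):
  v=c[i]-c[i-1];print(np.degrees(np.arctan2(v[1],v[0])).round(1),end=' ')
m=ray(p,281,205,.045)[:2]-c.mean(0);print('mark dir',np.degrees(np.arctan2(m[1],m[0])).round(1))
e=np.array([ray(p,u,v,.089)[:2] for u,v in((338,170),(321,231))]);v=e[0]-e[1];print('bar',e.round(3).tolist(),e.mean(0).round(4),np.linalg.norm(v),np.degrees(np.arctan2(v[1],v[0])).round(1))
# darkest-neutral pixels segmentation of bar
g=a[160:240,290:365].max(2);k,l,st,ce=cv2.connectedComponentsWithStats((g<45).astype(np.uint8))
for i in range(1,k):
  if st[i,4]>60:
    ys,xs=np.nonzero(l==i);r=cv2.minAreaRect(np.c_[xs+290,ys+160].astype(np.float32));print('dark',st[i],np.round(r[0],1),np.round(r[1],1),r[2])
# white line
g=a[160:240,290:365].min(2);k,l,st,ce=cv2.connectedComponentsWithStats((g>185).astype(np.uint8))
for i in range(1,k):
  if 15<st[i,4]<400:
    ys,xs=np.nonzero(l==i);r=cv2.minAreaRect(np.c_[xs+290,ys+160].astype(np.float32));print('white',st[i],np.round(r[0],1),np.round(r[1],1),r[2])
```

```text
corners [[0.463, -0.338], [0.568, -0.322], [0.58, -0.428], [0.476, -0.439]] centre [ 0.5218 -0.3818] [np.float64(0.102), np.float64(0.106), np.float64(0.107), np.float64(0.104)]
97.6 8.4 -83.4 -174.0 mark dir -172.8
bar [[0.533, -0.353], [0.511, -0.405]] [ 0.5223 -0.3789] 0.056579986646354684 67.1
dark [39  7 16 10 70] [337.2 171.1] [15.3  6.9] 11.309932708740234
white [ 0  0 12 16 85] [291.9 164.9] [ 8.9 18.6] 36.25383758544922
white [65  0 10 11 52] [359.5 165. ] [10.  9.] 90.0
white [ 9  3  8 17 50] [302.6 170.9] [15.6  7. ] 83.6598129272461
white [39 17 10 25 90] [333.1 189. ] [ 3.6 24.7] 16.699243545532227
white [ 0 21  7 26 61] [292.3 193.7] [25.7  3.1] 74.74488067626953
```

Run:
```python
from h import *
print(delta(np.array([.522,-.3803,.084]),Ro.from_euler('xyz',[np.pi,0,np.radians(67)])))
```

```text
(array([-10.6,   3.7, 156.5]), array([ 0.001, -0.001,  0.257]))
```

Emit:
step_arm(
  deltas=[
    [-5,2,30,0,0,0.13,0.2],
    [-10.6,3.7,75,0,0,0.257,0.1],
    [-10.6,3.7,115,0,0,0.257,0],
    [-10.6,3.7,145,0,0,0.257,0],
    [-10.6,3.7,156,0,0,0.257,0],
    [-10.6,3.7,156,0,0,0.257,0],
    [-10.6,3.7,156,0,0,0.257,0],
    [-10.6,3.7,156,0,0,0.257,-1],
    [-10.6,3.7,156,0,0,0.257,-1],
    [-10.6,3.7,156,0,0,0.257,-1],
    [-10.6,3.7,156,0,0,0.257,-1],
  ],
)

```text
t: 33.3
eef_pos: [0.5233, -0.3811, 0.0867]
tool_rot: [3.137, -0.0, 1.168]
ft_force: [0.1, 0.3, 6.3]
finger_gap: 0.0127
gripper_force: 60.2
```

```bash
cat > k.py <<'E'
from h import *
s=robot.read_state();print(s['t'],s['eef_pos'].round(4),'yaw',np.degrees(s['tool_rot'][2]).round(1),s['finger_gap'].round(4),s['gripper_force'].round(1),s['ft_force'].round(1),s['wrist_torque'].round(2),s['joint_pos'].round(2))
E
python3 k.py
```

```text
Traceback (most recent call last):
  File "k.py", line 2, in <module>
    s=robot.read_state();print(s['t'],s['eef_pos'].round(4),'yaw',np.degrees(s['tool_rot'][2]).round(1),s['finger_gap'].round(4),s['gripper_force'].round(1),s['ft_force'].round(1),s['wrist_torque'].round(2),s['joint_pos'].round(2))
                                                                                                        ^^^^^^^^^^^^^^^^^^^^^
AttributeError: 'float' object has no attribute 'round'
```

Emit:
step_arm(
  deltas=[
    [0,0,0,0,0,-0.13,-1],
    [0,0,0,0,0,-0.26,-1],
    [0,0,0,0,0,-0.39,-1],
    [0,0,0,0,0,-0.52,-1],
    [0,0,0,0,0,-0.65,-1],
    [0,0,0,0,0,-0.78,-1],
    [0,0,0,0,0,-0.91,-1],
    [0,0,0,0,0,-1.04,-1],
    [0,0,0,0,0,-1.17,-1],
    [0,0,0,0,0,-1.3,-1],
    [0,0,0,0,0,-1.43,-1],
    [0,0,0,0,0,-1.56,-1],
  ],
)

```text
t: 34.5
eef_pos: [0.5204, -0.3823, 0.0867]
tool_rot: [-3.138, -0.001, 2.731]
ft_force: [-6.3, -1.1, 10.9]
finger_gap: 0.0126
gripper_force: 61.0
```

```bash
sed -i "s/s\['finger_gap'\].round(4),s\['gripper_force'\].round(1)/s['finger_gap'],s['gripper_force']/" k.py; python3 k.py
```

```text
34.5 [ 0.5204 -0.3823  0.0867] yaw 156.5 0.012637701036809994 61.01743519306183 [-6.3 -1.1 10.9] [-0.07  1.23 -0.05] [ 0.95  0.9  -0.64  1.64  0.7   0.84  1.17]
```

Emit:
step_arm(
  deltas=[
    [0,0,0,0,0,-0.13,-1],
    [0,0,0,0,0,-0.26,-1],
    [0,0,0,0,0,-0.39,-1],
    [0,0,0,0,0,-0.48,-1],
    [0,0,0,0,0,-0.53,-1],
    [0,0,0,0,0,-0.53,-1],
  ],
)

```text
t: 35.1
eef_pos: [0.5201, -0.3834, 0.0867]
tool_rot: [-3.137, -0.003, -3.027]
ft_force: [-6.5, -2.0, 12.4]
finger_gap: 0.013
gripper_force: 61.1
```

```bash
python3 k.py
```

```text
35.1 [ 0.5201 -0.3834  0.0867] yaw -173.4 0.013022512200211672 61.13327980041504 [-6.5 -2.  12.4] [-0.44  1.37  0.03] [ 1.02  0.94 -0.77  1.64  0.81  0.9   1.61]
```

Emit:
step_arm(
  deltas=[
    [0,0,0,0,0,-0.04,-1],
    [0,0,0,0,0,-0.07,-1],
    [0,0,0,0,0,-0.07,-1],
    [0,0,0,0,0,-0.07,-1],
  ],
)

```text
t: 35.5
eef_pos: [0.5201, -0.3835, 0.0867]
tool_rot: [-3.139, -0.003, -2.964]
ft_force: [-6.2, -1.6, 12.8]
finger_gap: 0.0129
gripper_force: 76.4
```

```bash
python3 k.py
```

```text
35.5 [ 0.5201 -0.3835  0.0867] yaw -169.8 0.012862786870923145 76.35060005821288 [-6.2 -1.6 12.8] [-0.32  1.29 -1.69] [ 1.02  0.95 -0.78  1.64  0.82  0.91  1.67]
```

Emit:
step_arm(
  deltas=[
    [0,0,0,0,0,0.02,-1],
    [0,0,0,0,0,0.02,0.1],
    [0,0,0,0,0,0.02,0.2],
    [0,0,0,0,0,0.02,0.2],
    [0,0,-20,0,0,0.02,0.2],
    [0,0,-60,0,0,0.02,0.3],
    [0,0,-105,0,0,0.02,0.4],
    [0,0,-150,0,0,0.02,0.4],
    [0,0,-160,0,0,0.02,0.4],
    [0,0,-160,0,0,0.02,0.4],
    [0,0,-160,0,0,0.02,0.4],
  ],
)

```text
t: 36.6
eef_pos: [0.5212, -0.3803, 0.2441]
tool_rot: [3.141, -0.001, -2.975]
ft_force: [-0.6, -0.8, -0.3]
finger_gap: 0.0595
gripper_force: 0.0
```

```bash
python3 k.py
python3 - <<'E'
from h import *
p=robot.camera_params('wrist');a=robot.read_camera('wrist');cv2.imwrite('pics/k2.png',a)
c0=proj(p,[.522,-.381,.089])[0].round().astype(int);print('centre px',c0)
x0,y0=c0-45;w=a[y0:y0+90,x0:x0+90].astype(int)
for nm,m in(('red',(w[...,2]>130)&(w[...,1]<90)),('white',w.min(2)>185)):
  k,l,st,ce=cv2.connectedComponentsWithStats(m.astype(np.uint8))
  for i in range(1,k):
    if st[i,4]>8:
      ys,xs=np.nonzero(l==i);r=cv2.minAreaRect(np.c_[xs+x0,ys+y0].astype(np.float32))
      q=ray(p,*r[0],.045 if nm=='red' else .089)[:2]-[.522,-.381];print(nm,st[i][4],np.round(r[0],1),np.round(r[1],1),'dir',np.degrees(np.arctan2(q[1],q[0])).round(1),np.linalg.norm(q).round(3))
for d in robot.silhouettes('wrist','reset_knob')[:1]:
  print(d['bbox'])
  # line direction of white by its ends
m=(w.min(2)>185);ys,xs=np.nonzero(m)
E
```

```text
36.6 [ 0.5212 -0.3803  0.2441] yaw -170.5 0.059467720099564886 0.0 [-0.6 -0.8 -0.3] [-0.04  0.01 -0.04] [ 1.08  0.78 -0.9   1.52  0.64  1.16  1.79]
centre px [320 191]
white 54 [320. 172.] [22.  2.] dir -169.2 0.017
white 14 [348.5 213.5] [3. 3.] dir 59.9 0.032
[289.5, 150.8, 348.5, 221.2]
```

Run:
```python
from h import *
p=robot.camera_params('wrist');a=cv2.imread('pics/k2.png');h=cv2.cvtColor(a,cv2.COLOR_BGR2HSV)
m=cv2.inRange(h,(0,110,70),(8,255,255))|cv2.inRange(h,(172,110,70),(180,255,255));m[:, :240]=0;m[:,400:]=0
ys,xs=np.nonzero(m[80:200]);ys+=80
print(len(xs),xs.mean(),ys.mean(),ray(p,xs.mean(),ys.mean(),.045))
q=cv2.minAreaRect(np.c_[xs,ys].astype(np.float32));print(q)
w=a.min(2)>185;Y,X=np.nonzero(w[158:186,312:330]);Y+=158;X+=312
f=np.polyfit(Y,X,1);print('white line: col at row of mark',np.polyval(f,[Y.min(),Y.max()]),Y.min(),Y.max())
A=ray(p,np.polyval(f,Y.max()),Y.max(),.089);Bq=ray(p,np.polyval(f,Y.min()),Y.min(),.089);v=Bq-A;print('line dir',np.degrees(np.arctan2(v[1],v[0])),'mark dir from counter centre',[np.degrees(np.arctan2(*(ray(p,xs.mean(),ys.mean(),.045)[:2]-c)[::-1])).round(1) for c in([.522,-.381],[.5215,-.382],[.5205,-.383])])
for d in robot.silhouettes('wrist','counter')[:1]:
  Y,X=np.nonzero(d['pixels']);r=cv2.minAreaRect(np.c_[X,Y].astype(np.float32));print(r)
robot.read_camera('scene');
for n in('lab_timer','beaker_2','rubber_bung','blue_cap'):
  pp=robot.camera_params('scene');print(n,[(round(d['conf'],2),d['bbox']) for d in robot.silhouettes('scene',n)[:1]])
```

```text
32 322.09375 130.1875 [ 0.47222218 -0.38750821  0.045     ]
((322.5, 130.0), (3.0, 10.0), 0.0)
white line: col at row of mark [320.59482697 319.35981945] 161 183
line dir -173.75813928740135 mark dir from counter centre [np.float64(-172.6), np.float64(-173.6), np.float64(-174.7)]
((319.4608459472656, 173.80296325683594), (111.55029296875, 110.307861328125), 2.7927021980285645)
lab_timer [(0.54, [464.3, 256.3, 486.0, 277.4])]
beaker_2 [(0.62, [464.3, 257.3, 486.3, 276.8])]
rubber_bung []
blue_cap []
```

Run:
```python
from h import *
t=np.linspace(0,2*np.pi,40)
def model(n,dx=0,dz=2.5):
  o=[]
  for x,r in((-59,3),(-45,14.5),(45,14.5),(45,17),(59,17)):
    o+=[cell(n,x+dx,r*np.cos(a),r*np.sin(a)+dz) for a in t]
  return np.array(o)
for cam in('scene','top'):
  robot.read_camera(cam);p=robot.camera_params(cam)
  for n in'abc':
    q=proj(p,model(n));print(cam,n,'exp',q.min(0).round(1),q.max(0).round(1))
  for d in robot.silhouettes(cam,'tube_1')[:7]:
    if d['conf']>.25:print(cam,round(d['conf'],2),d['bbox'])
  a=robot.read_camera(cam);h=cv2.cvtColor(a,cv2.COLOR_BGR2HSV);m=cv2.inRange(h,(100,130,50),(125,255,255))
  for n in'abc':
    q=proj(p,np.array([cell(n,52+0,17*np.cos(b),17*np.sin(b)+2.5) for b in t]));u0,v0=q.min(0).astype(int)-5;u1,v1=q.max(0).astype(int)+6
    ys,xs=np.nonzero(m[v0:v1,u0:u1]);print(n,'cap exp',q.mean(0).round(1),'blue px',len(xs),(xs.mean()+u0).round(1),(ys.mean()+v0).round(1))
```

```text
scene a exp [315.2 193.1] [341.7 229.4]
scene b exp [339.  206.8] [366.3 244.2]
scene c exp [364.2 221.3] [392.2 259.9]
scene 0.55 [179.7, 163.4, 197.8, 190.4]
a cap exp [335.7 197.9] blue px 0 nan nan
b cap exp [360.  211.7] blue px 0 nan nan
c cap exp [385.8 226.3] blue px 0 nan nan
top a exp [318.1 176.6] [327.4 207.2]
top b exp [342.7 176.2] [352.2 206.8]
top c exp [366.7 175.8] [377.  206.4]
top 0.75 [345.0, 179.4, 355.0, 206.1]
top 0.74 [177.2, 209.8, 194.4, 241.0]
top 0.52 [369.3, 175.8, 378.2, 206.4]
top 0.49 [322.1, 178.0, 329.7, 209.0]
a cap exp [322.6 180.4] blue px 71 322.6 178.1
b cap exp [347.3 180. ] blue px 70 347.4 177.7
c cap exp [372.  179.6] blue px 72 372.0 177.0<stdin>:17: RuntimeWarning: Mean of empty slice.
  ret = ret.dtype.type(ret / rcount)
```

```bash
python3 -c "
from rig import robot
print(robot.hand_in())"
```

```text
the job is handed in; nothing more can be done
None
```

I handed the job in at about 37 s. All three tubes lie in cells a, b and c, cap uphill. The counter knob is turned back to its hard stop with its white line at the red mark, the gripper is open and clear, and I saw no contact with the loose things, though I didn't confirm all their positions at the end.

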